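Set out a kiln shelf: fish under the bridge, cup beside, cone on top

TASK

Load the kiln shelf on the bench: lay the clay fish (the one on the bare bench, not those on the big wooden board) flat on it, same way up as you find it, midway between its two posts, then lay the small bridge slab across the tops of both posts, centred and in line with them, and stand the white cone upright on the slab, centred over the square post. Stand the small clay cup upright on the kiln shelf just outside the round post, on the side away from the square post and in line with both posts, with a gap of about two centimetres between cup and post, and leave the white slip bulb on the bench where it is.

Things in the scene. Friction and masses are not known exactly. Their poses are not given: they have to be found in the camera images.
- bat: the kiln shelf: a cream rectangular slab lying fixed on the bench, 140 (x) by 300 (y) by 12 mm high; origin at the centre of its underside, so midway between the two posts; y along its length. The posts stand on its lengthwise centre line, 50 mm either side of its centre. A fixed clear plastic box stands behind it; nothing in the work zone is taller than 0.13 m
- post_round: round cream post, 32 mm across and 50 mm high, fixed on the kiln shelf; origin at the centre of its foot (12 mm above the bench), its top 62 mm above the bench. Which end of the shelf has the round post changes
- post_square: square cream post, 30 by 30 mm and 50 mm high, fixed on the kiln shelf, sides parallel to the shelf's; origin at the centre of its foot (12 mm above the bench), its top 62 mm above the bench; the posts' centres are 100 mm apart
- bridge: loose flat cream slab, 46 (x) by 150 (y) by 10 mm high, 0.12 kg; origin at the centre of its underside; y along its length. Pick it up across its 46 mm width
- fish: loose leather-hard clay fish pendant, lumpy, grey-brown, 16 mm high, 26 g, flat on the bare bench; 57 mm long, 45 mm across the body. Its length lies along the direction +0.9 rad (about z) from its x axis. Grip it across the body, the narrow way: fingers closing along the direction -0.6 rad from its x axis; other directions slip. Origin at the centre of its underside
- cup: loose small unglazed terracotta cup, open at the top, standing upright, round, 48 mm across at the rim and a little narrower at the foot, walls 4 mm, 40 mm high, 60 g; origin at the centre of its foot. Pick it up across its outside. Right of the loose things lies a fixed wooden board, 20 mm high, whose edge runs along -0.52 rad from world x: close along that edge to clear it
- cone: loose white bisque cone with a blunt top, standing upright, 24 mm across the foot, 14 mm at the top, 42 mm high, 20 g; origin at the centre of its foot. Pick it up across its middle
- trailer: bystander: white rubber bulb with a thin upright needle, 34 mm across, 58 mm high; origin at the centre of its underside
There are look-alikes about, which are no part of the job. Several things have the shape of the cup; the one meant has the colours described above.

How it is judged:
By the outcome, as a careful person would: the job done as asked, in the order asked, and still so for the second after the job is handed in, with the robot touching nothing.
It also fails if it takes over 102 s, if anything falls off the work surface, if the arm or the gripper's body presses on something with over 40 N, if the wrist force passes 120 N, or if a joint passes its speed limit or range.

ROBOT

A 6-joint arm with a two-finger parallel gripper is mounted at the origin on the work surface; the furniture and walls round the work are solid. World frame = base frame: x ahead of the robot, y to its left, z up, the work surface at z = 0. Lengths are in m, angles in rad, forces in N, time in s.
With the tool pointing down it reaches from about 0.25 to 0.775 m from the base axis. Payload 4 kg.
Tool frame: the origin (TCP) lies midway between the tips of the shut fingers; the grasp point (between the pads) lies 19 mm behind it; z points along the fingers, y is the line along which they close (so a half turn about z gives the same grasp; the last joint's range is limited). The gripper opens to 85 mm and grips with 20 to 120 N. Pads are 22 mm wide; open, the fingers measure 114 mm over their backs; the gripper's body (76 mm by 85 mm) begins 54 mm behind the grasp point. The pads swing forward as they close: fully open they stand 13 mm farther back than shut.
Start: joints at [-1.3, 0.087, 1.371, -0, 1.684, -0.103], TCP at [0.201, -0.512, 0.201] pointing down, gripper open.
Joint ranges: [-3.1, 3.1], [-0.76, 2.03], [0.27, 2.55], [-1.08, 4.22], [0.17, 2.65], [-2.57, 2.57]. Speed limits (rad/s): [2.79, 2.79, 3.14, 3.14, 3.14, 3.14].

INTERFACE

Orientations are given as a 3x3 rotation matrix whose columns are the frame's x, y, z axes.
In Python, from station import arm, imaging, workorder gives the robot as it stands.
- The arm moves only by the tool carry_out, never from a script. Its argument "targets" is a list of rows, each an object of numbers: "dx", "dy", "dz": the shift along the world's x, y, z in units of 200 mm (1.0 is 200 mm); "wx", "wy", "wz": the turn, a rotation vector about the world's x, y, z in units of 0.5 rad (1.0 is 0.5 rad); "fingers": the opening, from 0 (shut) to 1 (fully open). In form: [{"dx": .., "dy": .., "dz": .., "wx": .., "wy": .., "wz": .., "fingers": ..}, ...]. A call has exactly 8 rows; each row shifts and turns the commanded pose from where the row before left it; what a row does not reach is not made up. A row lasts 1/12 s, in which the tool goes at most 41.7 mm and 7.16 degrees, less where a joint would pass 70% of its speed; a pose out of reach is approached as far as the arm can. A call with a number of a shift or a turn outside -1 to 1 is refused whole. A call with a gripper value outside its range is refused whole. The fingers move at their own pace and stop on an object; the grip force is fixed at half the most. Time passes only in rows, so rows that do not move let the fingers close, or fill a call up. It gives the time, the measured TCP pose, the force, the opening and the grip force at its end, in the units of the state.
- arm.state(): the state, without advancing time (a new reading comes with each control period).
- imaging.capture(name): name is "side" or "top"; returns a dict with "image" (400x640x3 uint8, red, green, blue), "fov_y" (degrees; the focal length in pixels is half the picture's height over the tangent of half this angle, whatever the lens; pixels are square), "cx", "cy" (the principal point, pixels), "R" (3x3) and "t" (3): a world point X has camera coordinates R X + t. Camera axes: x right, y down, z forward; pixel columns grow to the right and rows downward; lengths in m; the calibration is good to about 2 mm. A picture is of the moment at which its call begins. There is no depth.
- workorder.finish_job(): hands the job in; it is judged then, once.
The state is a dict: "clock": time; "joints": joint angles; "qvel": joint speeds; "tau": joint torques, N m; "tool_pos": TCP position; "tool_rot": TCP orientation; "contact_force": force on the tool from outside, world axes, zero at the start; "torque": the same for the moment, N m; "gripper_width": opening from 0.0 (shut) to 1.0 (fully open); "finger_force": force on a finger pad.
Only numpy, scipy, OpenCV 4.12 (cv2) and the standard library are available. Lean on these libraries where they do the work, as an engineer would, in place of code of your own. Each camera call takes 0.05 s, during which the arm holds its last target. There are 200 camera calls.

## Working session

There is one attempt and no reset: what is moved stays moved. The work goes in short steps, Python scripts to look and compute and a tool call to move; the robot and the scene stay as the last step left them, time stands still between calls to the robot, and variables do not carry over. Pictures are saved under pics/ and viewed, at most 14 in all, crops included, and the job is handed in when it is done.

Besides the shell and the picture viewer there is one more tool, called after "Request:" by a JSON object that holds its "api" and its "payload", one argument or row to a line. carry_out: Moves the arm, as the interface text tells. Its arguments: {"type":"object","properties":{"targets":{"type":"array"}},"required":["targets"]}

```bash
ls; mkdir -p pics; cat > h.py <<'E'
import numpy as np, cv2, pickle
from station import arm, imaging, workorder
def snap(name,tag):
    c=imaging.capture(name); pickle.dump(c,open(f'pics/{tag}.pkl','wb'))
    cv2.imwrite(f'pics/{tag}.png',c['image'][:,:,::-1]); return c
def load(tag): return pickle.load(open(f'pics/{tag}.pkl','rb'))
def f(c): return c['image'].shape[0]/2/np.tan(np.radians(c['fov_y'])/2)
def proj(c,X):
    p=np.asarray(c['R'])@np.asarray(X,float)+c['t']; return np.array([c['cx']+f(c)*p[0]/p[2],c['cy']+f(c)*p[1]/p[2]])
def ray(c,uv):
    R=np.asarray(c['R']);o=-R.T@np.asarray(c['t']);d=R.T@np.array([(uv[0]-c['cx'])/f(c),(uv[1]-c['cy'])/f(c),1]);return o,d/np.linalg.norm(d)
def atz(c,uv,z):
    o,d=ray(c,uv);return o+d*(z-o[2])/d[2]
def tri(c1,u1,c2,u2):
    A=np.zeros((3,3));b=np.zeros(3);rs=[ray(c1,u1),ray(c2,u2)]
    for o,d in rs: P=np.eye(3)-np.outer(d,d);A+=P;b+=P@o
    X=np.linalg.solve(A,b);return X,[np.linalg.norm((np.eye(3)-np.outer(d,d))@(X-o)) for o,d in rs]
def crop(tag,x0,y0,w,h,s,out):
    im=load(tag)['image'][y0:y0+h,x0:x0+w,::-1];cv2.imwrite(f'pics/{out}.png',cv2.resize(im,None,fx=s,fy=s,interpolation=cv2.INTER_CUBIC))
E
python3 - <<'E'
from h import *
for n in('top','side'):
    c=snap(n,n+'0');print(n,f(c),c['cx'],c['cy'],-np.asarray(c['R']).T@c['t'],{k:v for k,v in c.items() if k not in('image','R','t')},np.round(c['R'],3).tolist())
s=arm.state();print(s)
E
```

```text
pics
top 471.8786188332591 323.1128273805222 209.3815963724647 [0.40505865 0.09841915 1.16647971] {'fov_y': 45.93813450426644, 'cx': 323.1128273805222, 'cy': 209.3815963724647} [[0.029, -1.0, -0.006], [-0.997, -0.028, -0.072], [0.072, 0.008, -0.997]]
side 491.91210984181583 313.818889645934 194.3287187115624 [ 0.46411763 -0.68047411  0.72705448] {'fov_y': 44.251026304706386, 'cx': 313.818889645934, 'cy': 194.3287187115624} [[1.0, -0.012, 0.0], [-0.008, -0.649, -0.761], [0.01, 0.761, -0.649]]
{'clock': 0.1, 'joints': array([-1.30009175e+00,  8.79184097e-02,  1.37214119e+00,  1.98419442e-05,
        1.68358927e+00, -1.03072309e-01]), 'qvel': array([-5.57534852e-04,  4.29309114e-04, -4.37526169e-03,  5.22893918e-05,
        2.17688040e-05,  8.53169831e-04]), 'tau': array([ 2.20010268e-03, -3.53014934e+01, -3.14217746e+01, -2.53884600e-04,
        7.94138352e-03,  6.67631966e-06]), 'tool_pos': array([ 0.20070198, -0.5115207 ,  0.20031653]), 'tool_rot': array([[ 9.30954173e-01,  3.65135655e-01, -5.30853817e-04],
       [ 3.65135968e-01, -9.30952082e-01,  1.98659958e-03],
       [ 2.31178874e-04, -2.04326699e-03, -9.99997886e-01]]), 'contact_force': array([ 1.07679301, -0.53651549, -0.70037921]), 'torque': array([-0.00315996,  0.00490156,  0.00894503]), 'finger_force': 0.0, 'gripper_width': 1.0078787846562522}
```

View pics/top0.png

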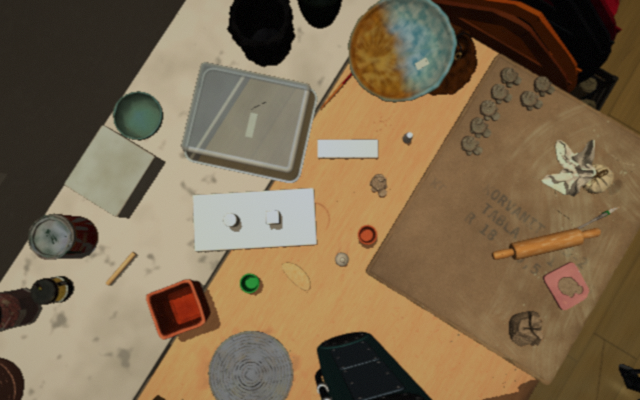

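View pics/side0.png

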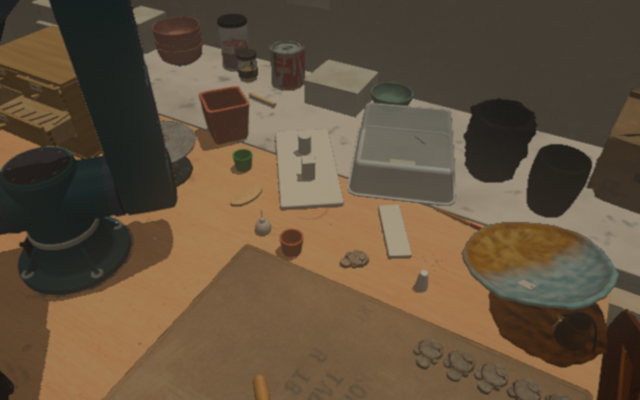

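Top view: the terracotta cup is at (367,236). The cup-shaped look-alikes are the green one at (251,284) and the large square pot at (180,305); only the first fits "small, terracotta, round". The fish on the bare bench is at (378,185), with the others on the board around (480,130). The cone is at (408,137), the bridge at (348,149), and the bulb at (342,258). On the shelf, the round post is at (232,220) and the square post at (273,217). I'll confirm these in enlarged crops.

```bash
python3 - <<'E'
from h import *
crop('top0',300,125,130,150,4,'c1')
crop('top0',185,180,140,80,5,'c2')
crop('side0',225,110,220,190,3,'c3')
E
```

```text
(no output)
```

View pics/c1.png

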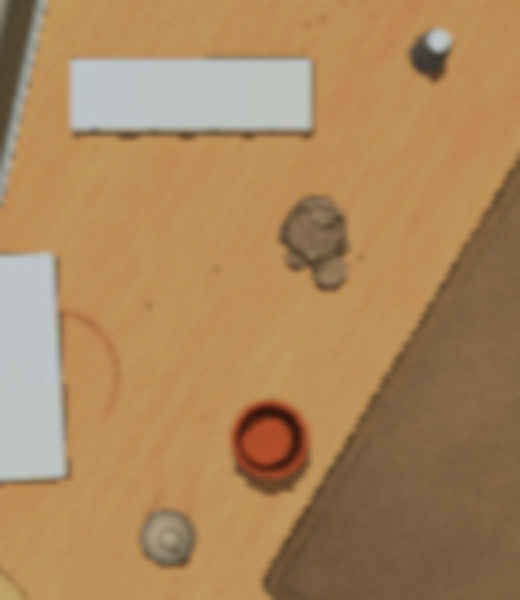

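View pics/c2.png

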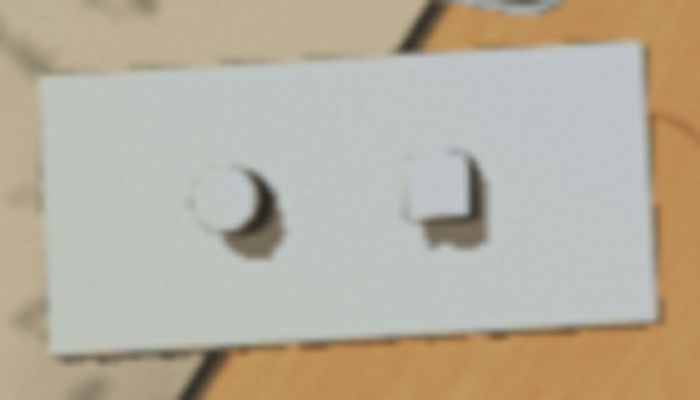

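View pics/c3.png

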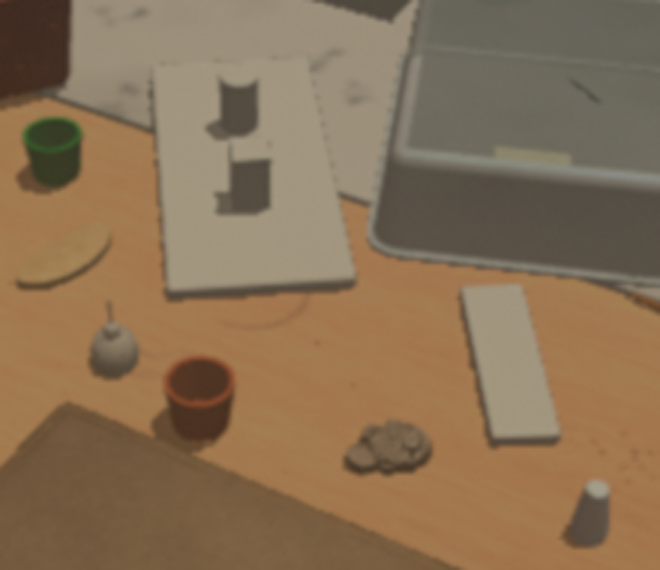

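```bash
python3 - <<'E'
from h import *
T=load('top0');S=load('side0')
t=lambda u,v:((u+.5)/4-.5+300,(v+.5)/4-.5+125)
b=lambda u,v:((u+.5)/5-.5+185,(v+.5)/5-.5+180)
s=lambda u,v:((u+.5)/3-.5+225,(v+.5)/3-.5+110)
def P(n,a,c):
    X,e=tri(T,a,S,c);print(n,np.round(X,4),np.round(e,4));return X
br=[P('br',t(*a),s(*c)) for a,c in [((71,59),(521,286)),((313,59),(557,437)),((314,131),(492,438)),((71,131),(462,289))]]
sh=[P('sh',b(*a),s(*c)) for a,c in [((40,77),(306,60)),((642,42),(354,277)),((658,320),(168,289)),((50,354),(154,67))]]
def fit(L,z,n):
    for tag,Q in (('tri',L),):
        Q=np.array(Q);c=Q.mean(0);d=(Q[0]-Q[1])+(Q[3]-Q[2]);print(n,c,np.arctan2(d[1],d[0]))
fit(br,0,'br');fit(sh,0,'sh')
def topfit(L,z,n):
    Q=np.array([atz(T,a,z) for a in L]);c=Q.mean(0);d=(Q[0]-Q[1])+(Q[3]-Q[2]);print(n,'top@z',c,np.arctan2(d[1],d[0]),np.linalg.norm(d)/2,np.linalg.norm(Q[0]-Q[3]))
topfit([t(71,59),t(313,59),t(314,131),t(71,131)],.010,'br')
topfit([b(40,77),b(642,42),b(658,320),b(50,354)],.012,'sh')
print('round',atz(T,b(228,200),.062),'sq',atz(T,b(440,186),.062))
P('cone',t(438,41),s(597,488));print(atz(T,t(438,41),.042))
P('cup',t(270,440),s(200,379));print(atz(T,t(270,440),.040))
P('bulbneedle',t(170,540),s(111,303))
# side views at z
print('side sh',np.mean([atz(S,s(*c),.012) for c in [(306,60),(354,277),(168,289),(154,67)]],0))
print('side br',np.mean([atz(S,s(*c),.010) for c in [(521,286),(557,437),(492,438),(462,289)]],0))
# fish mask
for n,c,(x0,y0,w,h),z in(('T',T,(362,168,32,36),.008),('S',S,(333,243,42,32),.008)):
    im=c['image'][y0:y0+h,x0:x0+w].astype(np.uint8);hsv=cv2.cvtColor(im,cv2.COLOR_RGB2HSV)
    m=(hsv[:,:,1]<115).astype(np.uint8)
    k,l,st,_=cv2.connectedComponentsWithStats(m);i=1+np.argmax(st[1:,4]);ys,xs=np.nonzero(l==i)
    for r in range(h):print(''.join('#' if l[r,q]==i else '.' for q in range(w)))
    X=np.array([atz(c,(x+x0,y+y0),z)[:2] for x,y in zip(xs,ys)],np.float32)
    w_,V=np.linalg.eigh(np.cov(X.T));print(n,len(X),X.mean(0),np.sqrt(w_),'pca',np.arctan2(V[1,1],V[0,1]));
    r=cv2.minAreaRect(X*1000);print(r)
    for a in np.radians(range(0,180,15)):
        p=X@[np.cos(a),np.sin(a)];print(round(np.degrees(a)),round(np.ptp(p)*1000,1),end='; ')
E
```

```text
br [0.6619 0.1276 0.0052] [0.0012 0.0012]
br [ 0.6649 -0.0229  0.0065] [0.0021 0.0021]
br [ 0.6206 -0.0244  0.0076] [0.0009 0.0009]
br [0.6177 0.1263 0.0037] [0.0004 0.0004]
sh [0.5137 0.4324 0.005 ] [0.0013 0.0013]
sh [0.5393 0.1346 0.0091] [0.0011 0.0011]
sh [0.4028 0.1226 0.0094] [0.0011 0.0011]
sh [0.3781 0.4205 0.0063] [0.0005 0.0005]
br [0.64126637 0.05166425 0.00574   ] 1.5902548978361941
sh [0.45847448 0.27752113 0.00743001] 1.6549673911747838
br top@z [0.64155773 0.05169156 0.01      ] 1.598540999031344 0.15027257674496278 0.04518664485018933
sh top@z [0.45925378 0.27663521 0.012     ] 1.6565205715999745 0.29721638481420937 0.1361474199064501
round [0.45420105 0.32491898 0.062     ] sq [0.46362924 0.22566164 0.062     ]
cone [ 0.6719 -0.0948  0.0393] [0.0007 0.0007]
[ 0.67206616 -0.0944132   0.042     ]
cup [0.4287 0.0012 0.0386] [0.0001 0.0001]
[0.42874929 0.00132849 0.04      ]
bulbneedle [0.3678 0.0597 0.0532] [0.0004 0.0004]
side sh [0.45751101 0.27094431 0.012     ]
side br [0.63906314 0.04702341 0.01      ]
................................
.............................
[... 2391 characters left out ...]
#######...........
...........######..##########.............
..........................................
..........................................
..........................................
..........................................
..........................................
..........................................
..........................................
..........................................
S 362 [ 0.55212885 -0.03245806] [0.01053791 0.01427717] pca -2.7525736908421665
((551.6258544921875, -29.916366577148438), (41.882808685302734, 53.46820831298828), 89.31440734863281)
0 53.6; 15 56.6; 30 56.8; 45 55.1; 60 51.6; 75 47.5; 90 42.0; 105 43.3; 120 44.2; 135 45.7; 150 47.0; 165 51.5;
```

Bridge, shelf, posts, cone and cup all fit their given sizes; the two cameras differ by about 4 mm. I'll move over the fish and use the known tool pose to check the calibration.

Request:
{"api": "carry_out", "payload": {
  "targets": [
    {"dx": 0.11,"dy": 0.152,"dz": 0,"wx": 0,"wy": 0,"wz": 0,"fingers": 1},
    {"dx": 0.11,"dy": 0.152,"dz": 0,"wx": 0,"wy": 0,"wz": 0,"fingers": 1},
    {"dx": 0.11,"dy": 0.152,"dz": 0,"wx": 0,"wy": 0,"wz": 0,"fingers": 1},
    {"dx": 0.11,"dy": 0.152,"dz": 0,"wx": 0,"wy": 0,"wz": 0,"fingers": 1},
    {"dx": 0.11,"dy": 0.152,"dz": 0,"wx": 0,"wy": 0,"wz": 0,"fingers": 1},
    {"dx": 0.11,"dy": 0.152,"dz": 0,"wx": 0,"wy": 0,"wz": 0,"fingers": 1},
    {"dx": 0.11,"dy": 0.152,"dz": 0,"wx": 0,"wy": 0,"wz": 0,"fingers": 1},
    {"dx": 0.11,"dy": 0.152,"dz": 0,"wx": 0,"wy": 0,"wz": 0,"fingers": 1}
  ]
}}

```text
clock: 0.77
tool_pos: [0.3773, -0.267, 0.201]
tool_rot: [[0.931, 0.365, -0.0], [0.365, -0.931, 0.0], [-0.0, -0.0, -1.0]]
contact_force: [-0.6, -0.1, -0.5]
gripper_width: 0.999
finger_force: 0.0
```

Request:
{"api": "carry_out", "payload": {
  "targets": [
    {"dx": 0.11,"dy": 0.152,"dz": 0,"wx": 0,"wy": 0,"wz": 0,"fingers": 1},
    {"dx": 0.11,"dy": 0.152,"dz": 0,"wx": 0,"wy": 0,"wz": 0,"fingers": 1},
    {"dx": 0.11,"dy": 0.152,"dz": 0,"wx": 0,"wy": 0,"wz": 0,"fingers": 1},
    {"dx": 0.11,"dy": 0.152,"dz": 0,"wx": 0,"wy": 0,"wz": 0,"fingers": 1},
    {"dx": 0.11,"dy": 0.152,"dz": 0,"wx": 0,"wy": 0,"wz": 0,"fingers": 1},
    {"dx": 0.11,"dy": 0.152,"dz": -0.1,"wx": 0,"wy": 0,"wz": 0,"fingers": 1},
    {"dx": 0.11,"dy": 0.152,"dz": -0.1,"wx": 0,"wy": 0,"wz": 0,"fingers": 1},
    {"dx": 0.11,"dy": 0.152,"dz": -0.1,"wx": 0,"wy": 0,"wz": 0,"fingers": 1}
  ]
}}

```text
clock: 1.43
tool_pos: [0.5523, -0.0257, 0.1419]
tool_rot: [[0.931, 0.365, 0.001], [0.365, -0.931, -0.0], [0.0, 0.0, -1.0]]
contact_force: [0.6, -0.8, 0.2]
gripper_width: 1.003
finger_force: 0.0
```

Request:
{"api": "carry_out", "payload": {
  "targets": [
    {"dx": 0,"dy": 0,"dz": -0.1,"wx": 0,"wy": 0,"wz": 0.05,"fingers": 1},
    {"dx": 0,"dy": 0,"dz": -0.1,"wx": 0,"wy": 0,"wz": 0,"fingers": 1},
    {"dx": 0,"dy": 0,"dz": -0.1,"wx": 0,"wy": 0,"wz": 0,"fingers": 1},
    {"dx": 0,"dy": 0,"dz": 0,"wx": 0,"wy": 0,"wz": 0,"fingers": 1},
    {"dx": 0,"dy": 0,"dz": 0,"wx": 0,"wy": 0,"wz": 0,"fingers": 1},
    {"dx": 0,"dy": 0,"dz": 0,"wx": 0,"wy": 0,"wz": 0,"fingers": 1},
    {"dx": 0,"dy": 0,"dz": 0,"wx": 0,"wy": 0,"wz": 0,"fingers": 1},
    {"dx": 0,"dy": 0,"dz": 0,"wx": 0,"wy": 0,"wz": 0,"fingers": 1}
  ]
}}

```text
clock: 2.1
tool_pos: [0.5526, -0.0279, 0.0846]
tool_rot: [[0.922, 0.388, 0.003], [0.388, -0.922, -0.001], [0.003, 0.002, -1.0]]
contact_force: [-0.3, 0.0, 0.2]
gripper_width: 1.003
finger_force: 0.0
```

```bash
python3 - <<'E'
from h import *
T=snap('top','top1');S=snap('side','side1');s=arm.state();p=s['tool_pos'];y=s['tool_rot'][:,1]
print(p,np.arctan2(y[1],y[0]),s['clock'])
for k in(-.057,-.0425,0,.0425,.057):
    X=p+k*y+[0,0,.013];print(k,X,proj(S,X),proj(T,X))
u=[int(v) for v in proj(S,p)];crop('side1',u[0]-90,u[1]-70,180,130,4,'c4')
E
```

```text
[ 0.55227621 -0.02779187  0.08410051] -1.1724005808738738 2.2
-0.057 [0.53016364 0.02474409 0.09702002] [343.53111487 205.3911983 ] [360.00748926 189.31002336]
-0.0425 [0.53578877 0.01137968 0.0970405 ] [346.89540947 210.03794565] [365.93203429 187.02043862]
0 [ 0.55227621 -0.02779187  0.09710051] [357.18946918 224.25605089] [383.27991831 180.31621909]
0.0425 [ 0.56876366 -0.06696343  0.09716053] [368.18073981 239.43714047] [400.60225434 173.62187277]
0.057 [ 0.57438879 -0.08032784  0.097181  ] [372.10301151 244.85456307] [406.50639278 171.34017431]
```

View pics/c4.png

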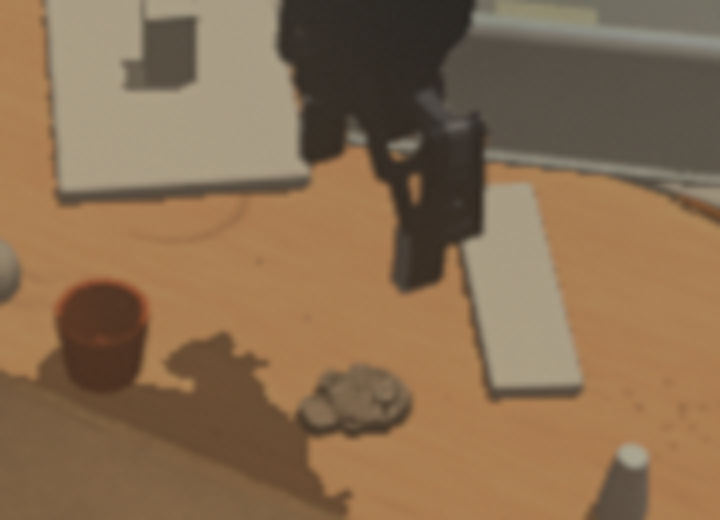

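The side crop shows the tilted gripper with the near fingertip at crop (422,286), the fish at (358,400), the bridge and the cone. The fingertip sits about 9 px higher than predicted, so I'll check it in the top view.

```bash
python3 - <<'E'
from h import *
T=load('top1');S=load('side1');p=arm.state()['tool_pos'];print(proj(S,p),proj(T,p))
crop('top1',310,110,140,120,5,'c5')
E
```

```text
[356.7868624  229.29981817] [382.59927715 181.06732011]
```

View pics/c5.png

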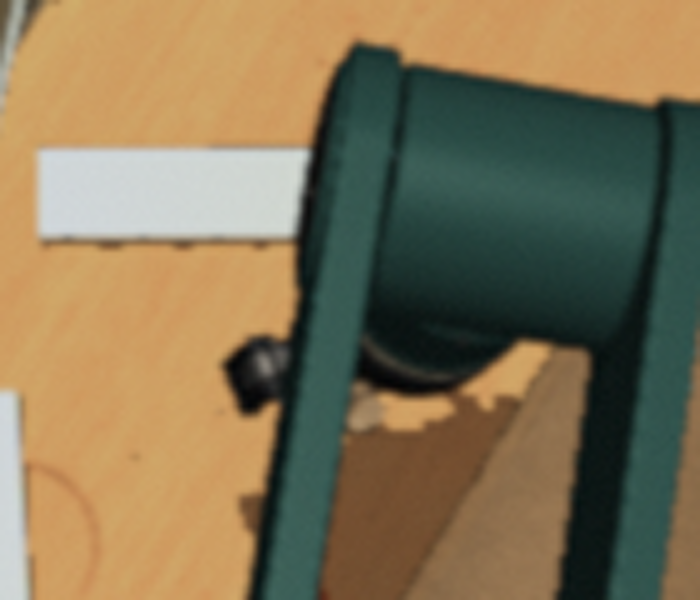

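The top crop shows the left finger's outer edge at crop (235,385), within about 5 mm of the prediction. I'll descend partway and look again before the grasp.

Request:
{"api": "carry_out", "payload": {
  "targets": [
    {"dx": 0,"dy": 0,"dz": -0.09,"wx": 0,"wy": 0,"wz": 0,"fingers": 1},
    {"dx": 0,"dy": 0,"dz": -0.09,"wx": 0,"wy": 0,"wz": 0,"fingers": 1},
    {"dx": 0,"dy": 0,"dz": -0.09,"wx": 0,"wy": 0,"wz": 0,"fingers": 1},
    {"dx": 0,"dy": 0,"dz": -0.06,"wx": 0,"wy": 0,"wz": 0,"fingers": 1},
    {"dx": 0,"dy": 0,"dz": 0,"wx": 0,"wy": 0,"wz": 0,"fingers": 1},
    {"dx": 0,"dy": 0,"dz": 0,"wx": 0,"wy": 0,"wz": 0,"fingers": 1},
    {"dx": 0,"dy": 0,"dz": 0,"wx": 0,"wy": 0,"wz": 0,"fingers": 1},
    {"dx": 0,"dy": 0,"dz": 0,"wx": 0,"wy": 0,"wz": 0,"fingers": 1}
  ]
}}

```text
clock: 2.87
tool_pos: [0.5528, -0.0277, 0.0183]
tool_rot: [[0.922, 0.388, 0.003], [0.388, -0.922, -0.001], [0.003, 0.002, -1.0]]
contact_force: [-1.1, -0.8, 0.0]
gripper_width: 1.0
finger_force: 0.0
```

```bash
python3 - <<'E'
from h import *
S=snap('side','side2');s=arm.state();p=s['tool_pos'];y=s['tool_rot'][:,1];print(p,s['tool_rot'][:,2])
for k in(-.05,0,.05): print(proj(S,p+k*y+[0,0,.013]),proj(S,p+k*y-[0,0,p[2]]))
crop('side2',290,190,150,110,5,'c6')
E
```

```text
[ 0.55269621 -0.02764013  0.01825559] [ 2.94946347e-03 -5.01591838e-04 -9.99995525e-01]
[343.96996474 232.04463703] [343.35535043 242.93181826]
[355.4354612  248.81993791] [354.55880131 259.74834176]
[367.77697185 266.87694532] [366.59966487 277.82183242]
```

View pics/c6.png

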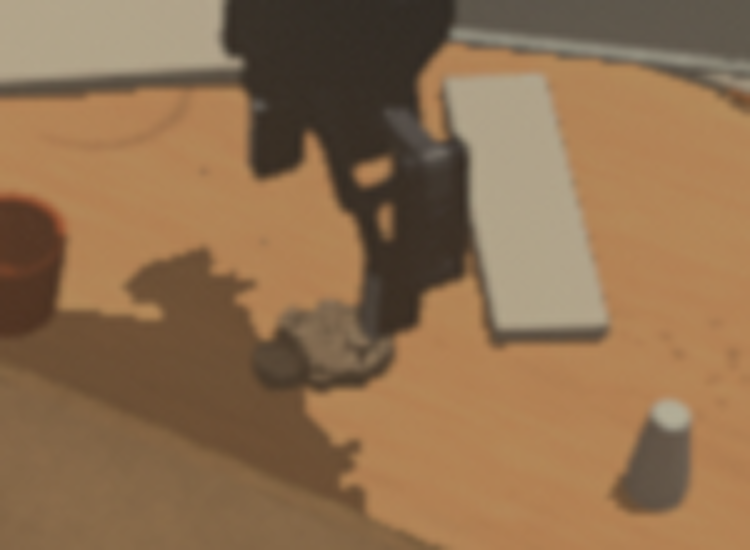

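The near fingertip at crop (398,330) again reads about 11 px higher than predicted, while motion per millimetre is right. So the open tips stand further back than the model says. I'll go down to z≈0 and part-close to 0.68, which is wider than the fish, then check.

Request:
{"api": "carry_out", "payload": {
  "targets": [
    {"dx": 0,"dy": 0,"dz": -0.03,"wx": 0,"wy": 0,"wz": 0,"fingers": 1},
    {"dx": 0,"dy": 0,"dz": -0.03,"wx": 0,"wy": 0,"wz": 0,"fingers": 1},
    {"dx": 0,"dy": 0,"dz": -0.02,"wx": 0,"wy": 0,"wz": 0,"fingers": 0.9},
    {"dx": 0,"dy": 0,"dz": 0,"wx": 0,"wy": 0,"wz": 0,"fingers": 0.8},
    {"dx": 0,"dy": 0,"dz": 0,"wx": 0,"wy": 0,"wz": 0,"fingers": 0.7},
    {"dx": 0,"dy": 0,"dz": 0,"wx": 0,"wy": 0,"wz": 0,"fingers": 0.68},
    {"dx": 0,"dy": 0,"dz": 0,"wx": 0,"wy": 0,"wz": 0,"fingers": 0.68},
    {"dx": 0,"dy": 0,"dz": 0,"wx": 0,"wy": 0,"wz": 0,"fingers": 0.68}
  ]
}}

```text
clock: 3.58
tool_pos: [0.5518, -0.0275, 0.0009]
tool_rot: [[0.922, 0.388, 0.001], [0.388, -0.922, -0.0], [0.0, 0.0, -1.0]]
contact_force: [-0.8, 1.0, -0.2]
gripper_width: 0.679
finger_force: 0.0
```

```bash
python3 - <<'E'
from h import *
S=snap('side','side3');s=arm.state();p=s['tool_pos'];y=s['tool_rot'][:,1];print(p,s['contact_force'],s['gripper_width'])
for k in(-.032,0,.032): print(proj(S,p+k*y+[0,0,.005]))
crop('side3',290,190,150,110,5,'c7')
E
```

```text
[ 0.55173469 -0.02748962  0.00091832] [-0.92625541 -0.36881013 -0.1735475 ] 0.6807557276119461
[346.94572487 246.75473206]
[354.22676214 257.66136298]
[361.85241987 269.08421818]
```

View pics/c7.png

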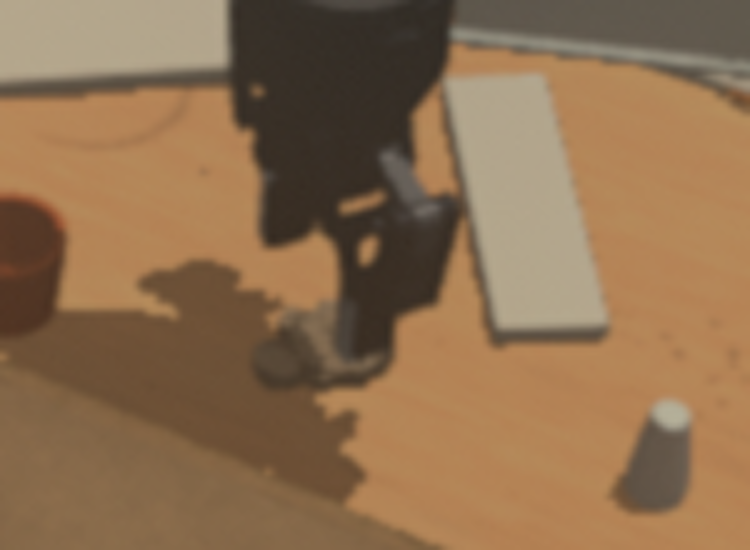

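The near tip bottom at crop (368,358) is still above the fish, whose near edge shows below it at (370,375), and there is no force. I'll lower in small guarded steps.

Request:
{"api": "carry_out", "payload": {
  "targets": [
    {"dx": 0,"dy": 0,"dz": -0.01,"wx": 0,"wy": 0,"wz": 0,"fingers": 0.68},
    {"dx": 0,"dy": 0,"dz": -0.01,"wx": 0,"wy": 0,"wz": 0,"fingers": 0.68},
    {"dx": 0,"dy": 0,"dz": -0.01,"wx": 0,"wy": 0,"wz": 0,"fingers": 0.68},
    {"dx": 0,"dy": 0,"dz": 0,"wx": 0,"wy": 0,"wz": 0,"fingers": 0.68},
    {"dx": 0,"dy": 0,"dz": 0,"wx": 0,"wy": 0,"wz": 0,"fingers": 0.68},
    {"dx": 0,"dy": 0,"dz": 0,"wx": 0,"wy": 0,"wz": 0,"fingers": 0.68},
    {"dx": 0,"dy": 0,"dz": 0,"wx": 0,"wy": 0,"wz": 0,"fingers": 0.68},
    {"dx": 0,"dy": 0,"dz": 0,"wx": 0,"wy": 0,"wz": 0,"fingers": 0.68}
  ]
}}

```text
clock: 4.3
tool_pos: [0.5516, -0.0275, -0.0053]
tool_rot: [[0.922, 0.388, 0.0], [0.388, -0.922, -0.0], [0.0, 0.0, -1.0]]
contact_force: [-0.0, -0.3, 0.8]
gripper_width: 0.68
finger_force: 0.0
```

Request:
{"api": "carry_out", "payload": {
  "targets": [
    {"dx": 0,"dy": 0,"dz": -0.01,"wx": 0,"wy": 0,"wz": 0,"fingers": 0.68},
    {"dx": 0,"dy": 0,"dz": -0.005,"wx": 0,"wy": 0,"wz": 0,"fingers": 0.68},
    {"dx": 0,"dy": 0,"dz": 0,"wx": 0,"wy": 0,"wz": 0,"fingers": 0.68},
    {"dx": 0,"dy": 0,"dz": 0,"wx": 0,"wy": 0,"wz": 0,"fingers": 0.68},
    {"dx": 0,"dy": 0,"dz": 0,"wx": 0,"wy": 0,"wz": 0,"fingers": 0.68},
    {"dx": 0,"dy": 0,"dz": 0,"wx": 0,"wy": 0,"wz": 0,"fingers": 0.68},
    {"dx": 0,"dy": 0,"dz": 0,"wx": 0,"wy": 0,"wz": 0,"fingers": 0.68},
    {"dx": 0,"dy": 0,"dz": 0,"wx": 0,"wy": 0,"wz": 0,"fingers": 0.68}
  ]
}}

```text
clock: 4.97
tool_pos: [0.5515, -0.0275, -0.0083]
tool_rot: [[0.922, 0.388, 0.0], [0.388, -0.922, -0.0], [0.0, 0.0, -1.0]]
contact_force: [-0.3, -0.7, 0.4]
gripper_width: 0.679
finger_force: 0.0
```

```bash
python3 - <<'E'
from h import *
S=snap('side','side4');s=arm.state();print(s['tool_pos'],s['contact_force'])
a=load('side3')['image'].astype(int);b=S['image'].astype(int)
# fish moved? compare fish left part & find tip bottom of dark finger at columns 359..368
for c in range(358,370,2): print(c,[int(x) for x in b[250:272,c].sum(1)])
print(np.abs(a-b)[255:268,340:356].mean())
E
```

```text
[ 0.55154618 -0.0275033  -0.00829541] [-0.10112404  0.46768087  0.18110702]
358 [167, 158, 164, 178, 193, 201, 201, 199, 201, 201, 199, 198, 198, 202, 203, 190, 193, 275, 385, 410, 405, 384]
360 [139, 140, 139, 151, 169, 172, 171, 172, 171, 171, 165, 161, 159, 163, 169, 174, 190, 275, 385, 406, 387, 327]
362 [140, 139, 139, 139, 140, 136, 140, 138, 139, 139, 136, 142, 138, 137, 144, 164, 198, 292, 386, 407, 400, 366]
364 [138, 139, 141, 140, 139, 138, 139, 142, 140, 139, 139, 143, 142, 144, 169, 245, 341, 387, 398, 404, 406, 402]
366 [137, 139, 137, 143, 140, 139, 138, 139, 138, 139, 138, 137, 143, 173, 243, 329, 391, 399, 398, 400, 402, 404]
368 [142, 143, 139, 143, 143, 143, 170, 212, 227, 227, 229, 241, 281, 340, 377, 400, 405, 402, 397, 397, 400, 403]
3.201923076923077
```

Request:
{"api": "carry_out", "payload": {
  "targets": [
    {"dx": 0,"dy": 0,"dz": -0.01,"wx": 0,"wy": 0,"wz": 0,"fingers": 0.68},
    {"dx": 0,"dy": 0,"dz": -0.01,"wx": 0,"wy": 0,"wz": 0,"fingers": 0.68},
    {"dx": 0,"dy": 0,"dz": 0,"wx": 0,"wy": 0,"wz": 0,"fingers": 0.68},
    {"dx": 0,"dy": 0,"dz": 0,"wx": 0,"wy": 0,"wz": 0,"fingers": 0.68},
    {"dx": 0,"dy": 0,"dz": 0,"wx": 0,"wy": 0,"wz": 0,"fingers": 0.68},
    {"dx": 0,"dy": 0,"dz": 0,"wx": 0,"wy": 0,"wz": 0,"fingers": 0.68},
    {"dx": 0,"dy": 0,"dz": 0,"wx": 0,"wy": 0,"wz": 0,"fingers": 0.68},
    {"dx": 0,"dy": 0,"dz": 0,"wx": 0,"wy": 0,"wz": 0,"fingers": 0.68}
  ]
}}

```text
clock: 5.68
tool_pos: [0.5516, -0.0275, -0.0123]
tool_rot: [[0.922, 0.388, 0.0], [0.388, -0.922, -0.0], [0.0, 0.0, -1.0]]
contact_force: [0.3, 0.5, 0.0]
gripper_width: 0.681
finger_force: 0.0
```

Request:
{"api": "carry_out", "payload": {
  "targets": [
    {"dx": 0,"dy": 0,"dz": -0.01,"wx": 0,"wy": 0,"wz": 0,"fingers": 0.68},
    {"dx": 0,"dy": 0,"dz": -0.005,"wx": 0,"wy": 0,"wz": 0,"fingers": 0.68},
    {"dx": 0,"dy": 0,"dz": 0,"wx": 0,"wy": 0,"wz": 0,"fingers": 0.68},
    {"dx": 0,"dy": 0,"dz": 0,"wx": 0,"wy": 0,"wz": 0,"fingers": 0.68},
    {"dx": 0,"dy": 0,"dz": 0,"wx": 0,"wy": 0,"wz": 0,"fingers": 0.68},
    {"dx": 0,"dy": 0,"dz": 0,"wx": 0,"wy": 0,"wz": 0,"fingers": 0.68},
    {"dx": 0,"dy": 0,"dz": 0,"wx": 0,"wy": 0,"wz": 0,"fingers": 0.68},
    {"dx": 0,"dy": 0,"dz": 0,"wx": 0,"wy": 0,"wz": 0,"fingers": 0.68}
  ]
}}

```text
clock: 6.35
tool_pos: [0.5515, -0.0275, -0.0153]
tool_rot: [[0.922, 0.388, 0.0], [0.388, -0.922, -0.0], [0.0, 0.0, -1.0]]
contact_force: [0.2, -0.4, -0.5]
gripper_width: 0.678
finger_force: 0.0
```

```bash
python3 - <<'E'
from h import *
S=snap('side','side5');s=arm.state();print(s['tool_pos'],s['contact_force'],s['joints'])
b=S['image'].astype(int)
for c in range(358,370,2): print(c,[int(x) for x in b[255:278,c].sum(1)])
E
```

```text
[ 0.55155226 -0.02745731 -0.01528666] [-0.17462421 -0.31338431 -0.62519041] [-1.52362485e-01  2.35603315e-01  1.64837188e+00 -8.33052899e-05
  1.25746266e+00  1.01960366e+00]
358 [172, 188, 201, 203, 199, 201, 198, 198, 200, 196, 196, 202, 243, 332, 395, 407, 380, 312, 251, 237, 239, 245, 245]
360 [139, 152, 168, 169, 169, 167, 162, 162, 157, 154, 150, 163, 226, 330, 395, 386, 321, 259, 239, 240, 238, 244, 285]
362 [140, 137, 142, 137, 135, 139, 135, 138, 138, 138, 137, 162, 269, 381, 407, 374, 292, 249, 278, 315, 288, 299, 358]
364 [140, 140, 140, 140, 141, 139, 143, 139, 139, 141, 155, 239, 348, 396, 408, 405, 390, 364, 370, 395, 398, 396, 399]
366 [141, 140, 140, 140, 138, 137, 135, 135, 136, 149, 208, 310, 384, 400, 403, 407, 404, 406, 405, 401, 402, 401, 401]
368 [144, 142, 141, 148, 184, 224, 248, 282, 327, 344, 367, 399, 403, 400, 400, 404, 404, 403, 405, 403, 405, 404, 402]
```

Still no contact at a reported z of −15 mm, so the reported z carries an offset. I'll keep lowering in guarded steps until it touches.

Request:
{"api": "carry_out", "payload": {
  "targets": [
    {"dx": 0,"dy": 0,"dz": -0.01,"wx": 0,"wy": 0,"wz": 0,"fingers": 0.68},
    {"dx": 0,"dy": 0,"dz": -0.01,"wx": 0,"wy": 0,"wz": 0,"fingers": 0.68},
    {"dx": 0,"dy": 0,"dz": 0,"wx": 0,"wy": 0,"wz": 0,"fingers": 0.68},
    {"dx": 0,"dy": 0,"dz": 0,"wx": 0,"wy": 0,"wz": 0,"fingers": 0.68},
    {"dx": 0,"dy": 0,"dz": 0,"wx": 0,"wy": 0,"wz": 0,"fingers": 0.68},
    {"dx": 0,"dy": 0,"dz": 0,"wx": 0,"wy": 0,"wz": 0,"fingers": 0.68},
    {"dx": 0,"dy": 0,"dz": 0,"wx": 0,"wy": 0,"wz": 0,"fingers": 0.68},
    {"dx": 0,"dy": 0,"dz": 0,"wx": 0,"wy": 0,"wz": 0,"fingers": 0.68}
  ]
}}

```text
clock: 7.07
tool_pos: [0.5516, -0.0275, -0.0193]
tool_rot: [[0.922, 0.388, 0.0], [0.388, -0.922, -0.0], [0.0, 0.0, -1.0]]
contact_force: [-0.1, 0.0, -0.2]
gripper_width: 0.684
finger_force: 0.0
```

```bash
python3 - <<'E'
from h import *
S=snap('side','side6');s=arm.state();print(s['tool_pos'],s['contact_force'])
b=S['image'].astype(int)
for c in range(360,368,2): print(c,[int(x) for x in b[260:278,c].sum(1)])
crop('side6',290,190,150,110,5,'c8')
E
```

```text
[ 0.55156232 -0.02747991 -0.01929001] [ 1.56574555 -0.25715615 -0.41127878]
360 [166, 163, 158, 161, 156, 150, 147, 148, 196, 300, 367, 321, 260, 242, 242, 239, 248, 280]
362 [134, 140, 139, 138, 140, 136, 135, 157, 249, 354, 363, 280, 241, 251, 266, 274, 299, 360]
364 [140, 138, 138, 140, 139, 139, 146, 202, 313, 395, 399, 364, 338, 332, 381, 398, 398, 401]
366 [140, 136, 138, 139, 139, 147, 194, 294, 381, 404, 408, 407, 405, 401, 403, 403, 403, 401]
```

View pics/c8.png

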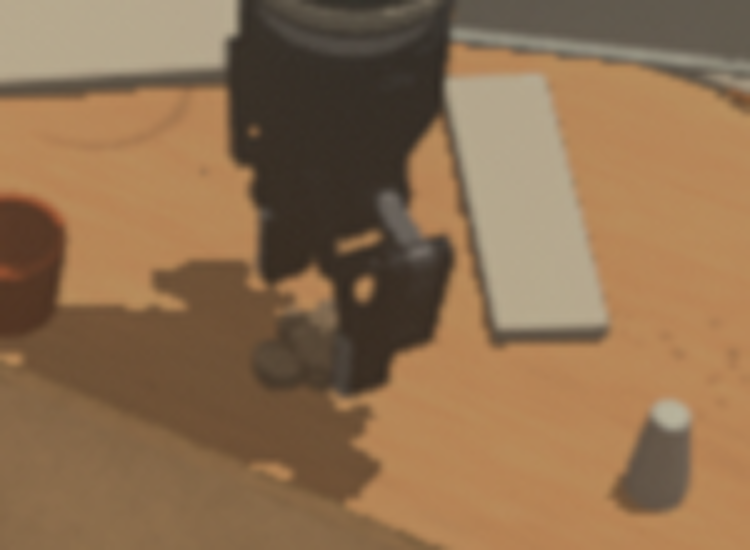

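The near tip at crop (365,388) is about 5 mm above its shadow, so reported z is about 20 mm below the true tip height. The fingers straddle the fish and sit about 4 mm too far in +y. I'll correct that and close.

Request:
{"api": "carry_out", "payload": {
  "targets": [
    {"dx": 0,"dy": -0.02,"dz": 0,"wx": 0,"wy": 0,"wz": 0,"fingers": 0.68},
    {"dx": 0,"dy": 0,"dz": 0,"wx": 0,"wy": 0,"wz": 0,"fingers": 0.3},
    {"dx": 0,"dy": 0,"dz": 0,"wx": 0,"wy": 0,"wz": 0,"fingers": 0.3},
    {"dx": 0,"dy": 0,"dz": 0,"wx": 0,"wy": 0,"wz": 0,"fingers": 0.3},
    {"dx": 0,"dy": 0,"dz": 0,"wx": 0,"wy": 0,"wz": 0,"fingers": 0.3},
    {"dx": 0,"dy": 0,"dz": 0,"wx": 0,"wy": 0,"wz": 0,"fingers": 0.3},
    {"dx": 0,"dy": 0,"dz": 0,"wx": 0,"wy": 0,"wz": 0,"fingers": 0.3},
    {"dx": 0,"dy": 0,"dz": 0,"wx": 0,"wy": 0,"wz": 0,"fingers": 0.3}
  ]
}}

```text
clock: 7.78
tool_pos: [0.5515, -0.0315, -0.0193]
tool_rot: [[0.922, 0.388, 0.0], [0.388, -0.922, -0.0], [0.0, 0.0, -1.0]]
contact_force: [-0.3, -0.4, -0.6]
gripper_width: 0.301
finger_force: 0.1
```

The fingers reached 0.30 with no force, so the fish wasn't caught. I'll look.

```bash
python3 - <<'E'
from h import *
T=snap('top','top7');S=snap('side','side7');s=arm.state();print(s['tool_pos'],s['contact_force'])
a=S['image'][190:300,290:440,::-1];b=T['image'][140:240,310:440,::-1]
cv2.imwrite('pics/c9.png',np.hstack([cv2.resize(a[:, :100],(400,440),interpolation=2),cv2.resize(b[:,:95],(380,440),interpolation=2)]))
E
```

```text
[ 0.55151048 -0.03145    -0.01935661] [ 0.04995934  0.36487249 -0.02351664]
```

View pics/c9.png

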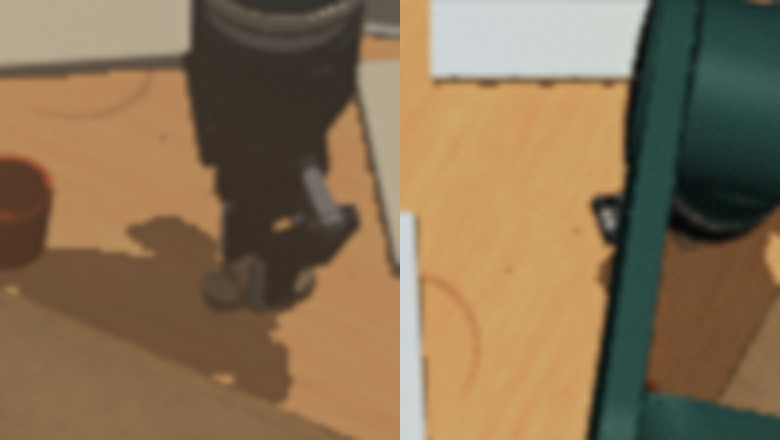

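The side panel (left) shows the closed fingers at (260,290) over the fish, with the fish visible on both sides at (222,290) and (302,283) and unmoved. The tips are still above it, so the z reading is well off. I'll probe the bare bench with shut fingers at a clear spot to find the true zero.

Request:
{"api": "carry_out", "payload": {
  "targets": [
    {"dx": 0,"dy": 0,"dz": 0.12,"wx": 0,"wy": 0,"wz": 0,"fingers": 0.3},
    {"dx": 0,"dy": 0,"dz": 0.12,"wx": 0,"wy": 0,"wz": 0,"fingers": 0.3},
    {"dx": -0.08,"dy": 0.16,"dz": 0,"wx": 0,"wy": 0,"wz": 0,"fingers": 0},
    {"dx": -0.08,"dy": 0.16,"dz": 0,"wx": 0,"wy": 0,"wz": 0,"fingers": 0},
    {"dx": -0.09,"dy": 0.13,"dz": 0,"wx": 0,"wy": 0,"wz": 0,"fingers": 0},
    {"dx": 0,"dy": 0,"dz": -0.12,"wx": 0,"wy": 0,"wz": 0,"fingers": 0},
    {"dx": 0,"dy": 0,"dz": -0.1,"wx": 0,"wy": 0,"wz": 0,"fingers": 0},
    {"dx": 0,"dy": 0,"dz": -0.02,"wx": 0,"wy": 0,"wz": 0,"fingers": 0}
  ]
}}

```text
clock: 8.55
tool_pos: [0.4983, 0.0592, -0.0225]
tool_rot: [[0.921, 0.39, -0.006], [0.39, -0.921, -0.0], [-0.006, -0.002, -1.0]]
contact_force: [-0.7, 0.1, 0.4]
gripper_width: -0.001
finger_force: 0.0
```

Request:
{"api": "carry_out", "payload": {
  "targets": [
    {"dx": 0,"dy": 0,"dz": -0.01,"wx": 0,"wy": 0,"wz": 0,"fingers": 0},
    {"dx": 0,"dy": 0,"dz": -0.005,"wx": 0,"wy": 0,"wz": 0,"fingers": 0},
    {"dx": 0,"dy": 0,"dz": 0,"wx": 0,"wy": 0,"wz": 0,"fingers": 0},
    {"dx": 0,"dy": 0,"dz": 0,"wx": 0,"wy": 0,"wz": 0,"fingers": 0},
    {"dx": 0,"dy": 0,"dz": 0,"wx": 0,"wy": 0,"wz": 0,"fingers": 0},
    {"dx": 0,"dy": 0,"dz": 0,"wx": 0,"wy": 0,"wz": 0,"fingers": 0},
    {"dx": 0,"dy": 0,"dz": 0,"wx": 0,"wy": 0,"wz": 0,"fingers": 0},
    {"dx": 0,"dy": 0,"dz": 0,"wx": 0,"wy": 0,"wz": 0,"fingers": 0}
  ]
}}

```text
clock: 9.22
tool_pos: [0.5017, 0.0585, -0.0221]
tool_rot: [[0.922, 0.388, 0.001], [0.388, -0.922, -0.0], [0.0, 0.0, -1.0]]
contact_force: [-0.8, 0.0, 0.3]
gripper_width: -0.001
finger_force: 0.0
```

Request:
{"api": "carry_out", "payload": {
  "targets": [
    {"dx": 0,"dy": 0,"dz": -0.01,"wx": 0,"wy": 0,"wz": 0,"fingers": 0},
    {"dx": 0,"dy": 0,"dz": -0.01,"wx": 0,"wy": 0,"wz": 0,"fingers": 0},
    {"dx": 0,"dy": 0,"dz": 0,"wx": 0,"wy": 0,"wz": 0,"fingers": 0},
    {"dx": 0,"dy": 0,"dz": 0,"wx": 0,"wy": 0,"wz": 0,"fingers": 0},
    {"dx": 0,"dy": 0,"dz": 0,"wx": 0,"wy": 0,"wz": 0,"fingers": 0},
    {"dx": 0,"dy": 0,"dz": 0,"wx": 0,"wy": 0,"wz": 0,"fingers": 0},
    {"dx": 0,"dy": 0,"dz": 0,"wx": 0,"wy": 0,"wz": 0,"fingers": 0},
    {"dx": 0,"dy": 0,"dz": 0,"wx": 0,"wy": 0,"wz": 0,"fingers": 0}
  ]
}}

```text
clock: 9.88
tool_pos: [0.5015, 0.0585, -0.0263]
tool_rot: [[0.922, 0.388, 0.0], [0.388, -0.922, -0.0], [0.0, 0.0, -1.0]]
contact_force: [0.3, -0.1, 0.4]
gripper_width: 0.001
finger_force: 0.0
```

```bash
python3 - <<'E'
from h import *
S=snap('side','side8');T=snap('top','top8');s=arm.state();p=s['tool_pos'];print(p,s['contact_force'],s['joints'])
print(proj(S,p),proj(S,[p[0],p[1],0]))
a=S['image'][175:265,290:390,::-1];b=T['image'][150:250,300:400,::-1]
cv2.imwrite('pics/c10.png',np.hstack([cv2.resize(a,(500,450),interpolation=2),cv2.resize(b[:90,:60],(300,450),interpolation=2)]))
E
```

```text
[ 0.50154415  0.05850992 -0.02630615] [-0.27211413  0.06298069  0.30536443] [ 3.89020206e-03  1.52076702e-01  1.77343693e+00 -1.25143710e-04
  1.21596829e+00  1.17592754e+00]
[326.94749631 238.03470118] [327.16879375 229.2373241 ]
```

View pics/c10.png

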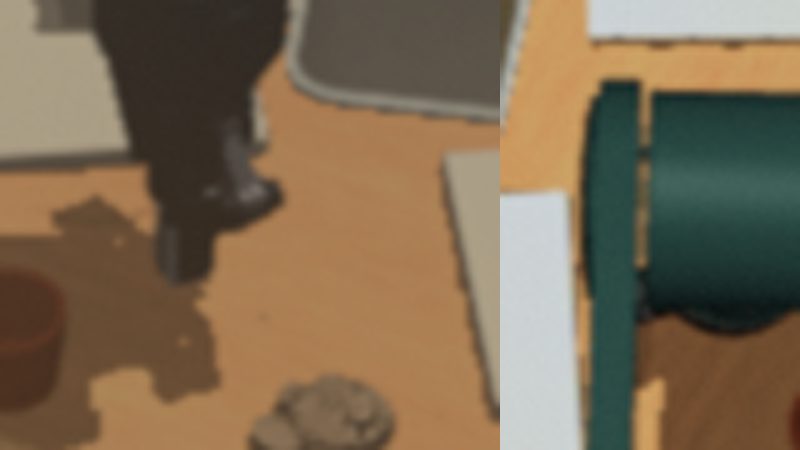

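The side panel shows the shut tip at (182,282), full (326,231), close to its shadow. For reported (x,y) at z=0 the prediction is (327,229), so the tip is near the bench. A few more millimetres should touch.

Request:
{"api": "carry_out", "payload": {
  "targets": [
    {"dx": 0,"dy": 0,"dz": -0.01,"wx": 0,"wy": 0,"wz": 0,"fingers": 0},
    {"dx": 0,"dy": 0,"dz": -0.01,"wx": 0,"wy": 0,"wz": 0,"fingers": 0},
    {"dx": 0,"dy": 0,"dz": 0,"wx": 0,"wy": 0,"wz": 0,"fingers": 0},
    {"dx": 0,"dy": 0,"dz": 0,"wx": 0,"wy": 0,"wz": 0,"fingers": 0},
    {"dx": 0,"dy": 0,"dz": 0,"wx": 0,"wy": 0,"wz": 0,"fingers": 0},
    {"dx": 0,"dy": 0,"dz": 0,"wx": 0,"wy": 0,"wz": 0,"fingers": 0},
    {"dx": 0,"dy": 0,"dz": 0,"wx": 0,"wy": 0,"wz": 0,"fingers": 0},
    {"dx": 0,"dy": 0,"dz": 0,"wx": 0,"wy": 0,"wz": 0,"fingers": 0}
  ]
}}

```text
clock: 10.65
tool_pos: [0.5019, 0.0585, -0.0298]
tool_rot: [[0.922, 0.388, 0.001], [0.388, -0.922, -0.0], [0.001, 0.0, -1.0]]
contact_force: [-1.4, -0.8, 4.5]
gripper_width: -0.003
finger_force: 2.6
```

Contact (4.5 N) at a reported z of −0.0295, so true tip height is reported z + 0.029. In the side view the tool agrees in x and y with its reported pose, so the top camera carries the roughly (2, 4) mm bias, and I'll correct for that. I'll check that the fish has stayed put, then grasp at the right height.

Request:
{"api": "carry_out", "payload": {
  "targets": [
    {"dx": 0,"dy": 0,"dz": 0.15,"wx": 0,"wy": 0,"wz": 0,"fingers": 0.0},
    {"dx": 0,"dy": 0,"dz": 0.15,"wx": 0,"wy": 0,"wz": 0,"fingers": 0.8},
    {"dx": 0.08,"dy": -0.15,"dz": 0,"wx": 0,"wy": 0,"wz": 0,"fingers": 0.8},
    {"dx": 0.08,"dy": -0.15,"dz": 0,"wx": 0,"wy": 0,"wz": 0,"fingers": 0.8},
    {"dx": 0.09,"dy": -0.148,"dz": 0,"wx": 0,"wy": 0,"wz": 0,"fingers": 0.8},
    {"dx": 0,"dy": 0,"dz": 0,"wx": 0,"wy": 0,"wz": 0,"fingers": 0.8},
    {"dx": 0,"dy": 0,"dz": 0,"wx": 0,"wy": 0,"wz": 0,"fingers": 0.8},
    {"dx": 0,"dy": 0,"dz": 0,"wx": 0,"wy": 0,"wz": 0,"fingers": 0.8}
  ]
}}

```text
clock: 11.32
tool_pos: [0.5507, -0.0308, 0.0286]
tool_rot: [[0.922, 0.388, -0.002], [0.388, -0.922, 0.001], [-0.002, -0.002, -1.0]]
contact_force: [-0.1, 0.5, 0.4]
gripper_width: 0.799
finger_force: 0.0
```

```bash
python3 - <<'E'
from h import *
S=load('side8');A=load('side0');print(arm.state()['tool_pos'],arm.state()['gripper_width'])
for c in(A,S):
    x0,y0,w,h=333,243,42,32
    hsv=cv2.cvtColor(c['image'][y0:y0+h,x0:x0+w],cv2.COLOR_RGB2HSV);m=(hsv[:,:,1]<115).astype(np.uint8)
    k,l,st,ce=cv2.connectedComponentsWithStats(m);i=1+np.argmax(st[1:,4]);print(st[i],ce[i]+[x0,y0])
s=lambda u,v:((u+.5)/3-.5+225,(v+.5)/3-.5+110)
print('cone',atz(A,s(597,488),.042),'cup',atz(A,s(200,379),.040))
E
```

```text
[ 0.55067189 -0.03079286  0.02861313] 0.7988218488174282
[  8   7  28  17 362] [354.66574586 258.87569061]
[  8   7  28  17 359] [354.49860724 258.87743733]
cone [ 0.67036318 -0.0971883   0.042     ] cup [ 4.28707622e-01 -1.41184573e-04  4.00000000e-02]
```

Request:
{"api": "carry_out", "payload": {
  "targets": [
    {"dx": 0,"dy": 0,"dz": -0.1,"wx": 0,"wy": 0,"wz": 0,"fingers": 0.8},
    {"dx": 0,"dy": 0,"dz": -0.1,"wx": 0,"wy": 0,"wz": 0,"fingers": 0.8},
    {"dx": 0,"dy": 0,"dz": -0.08,"wx": 0,"wy": 0,"wz": 0,"fingers": 0.8},
    {"dx": 0,"dy": 0,"dz": 0,"wx": 0,"wy": 0,"wz": 0,"fingers": 0.8},
    {"dx": 0,"dy": 0,"dz": 0,"wx": 0,"wy": 0,"wz": 0,"fingers": 0.2},
    {"dx": 0,"dy": 0,"dz": 0,"wx": 0,"wy": 0,"wz": 0,"fingers": 0.2},
    {"dx": 0,"dy": 0,"dz": 0,"wx": 0,"wy": 0,"wz": 0,"fingers": 0.2},
    {"dx": 0,"dy": 0,"dz": 0,"wx": 0,"wy": 0,"wz": 0,"fingers": 0.2}
  ]
}}

```text
clock: 11.98
tool_pos: [0.5562, -0.0337, -0.0195]
tool_rot: [[0.921, 0.389, 0.011], [0.389, -0.921, -0.006], [0.007, 0.01, -1.0]]
contact_force: [-3.8, -13.1, 26.7]
gripper_width: 0.235
finger_force: 25.6
```

Request:
{"api": "carry_out", "payload": {
  "targets": [
    {"dx": 0,"dy": 0,"dz": 0,"wx": 0,"wy": 0,"wz": 0,"fingers": 0.2},
    {"dx": 0,"dy": 0,"dz": 0,"wx": 0,"wy": 0,"wz": 0,"fingers": 0.2},
    {"dx": 0,"dy": 0,"dz": 0.05,"wx": 0,"wy": 0,"wz": 0,"fingers": 0.2},
    {"dx": 0,"dy": 0,"dz": 0.1,"wx": 0,"wy": 0,"wz": 0,"fingers": 0.2},
    {"dx": 0,"dy": 0,"dz": 0.15,"wx": 0,"wy": 0,"wz": 0,"fingers": 0.2},
    {"dx": 0,"dy": 0,"dz": 0.15,"wx": 0,"wy": 0,"wz": 0,"fingers": 0.2},
    {"dx": 0,"dy": 0,"dz": 0,"wx": 0,"wy": 0,"wz": 0,"fingers": 0.2},
    {"dx": 0,"dy": 0,"dz": 0,"wx": 0,"wy": 0,"wz": 0,"fingers": 0.2}
  ]
}}

```text
clock: 12.65
tool_pos: [0.554, -0.0312, 0.0678]
tool_rot: [[0.921, 0.389, 0.008], [0.389, -0.921, -0.001], [0.007, 0.004, -1.0]]
contact_force: [0.3, 0.9, -0.4]
gripper_width: 0.203
finger_force: 0.0
```

```bash
python3 - <<'E'
from h import *
s=arm.state();print(s['tool_pos'],s['gripper_width'],s['finger_force'],s['contact_force'])
S=snap('side','side9')
hsv=cv2.cvtColor(S['image'],cv2.COLOR_RGB2HSV);p=proj(S,s['tool_pos']+[0,0,.029]);print(p)
x0,y0=int(p[0])-25,int(p[1])-22
g=S['image'].sum(2)
for r in range(y0,y0+40):print(r,''.join('#' if g[r,q]<160 else 'o' if hsv[r,q,1]<115 else '.' for q in range(x0,x0+55)))
E
```

```text
[ 0.55402423 -0.03122002  0.06775931] 0.20252477910165148 0.0 [ 0.30213494  0.90137752 -0.36846685]
[358.27735467 225.67914168]
203 ooooooooooo....o#######################oooooooo........
204 ooooooooooo....o#######################oooooooooooo..oo
205 oooooooooo.....o########################ooooooooooooooo
206 oooooo..........o#################ooo###ooooooooooooooo
207 ................oo###############ooooo#oooooooooo##oooo
208 .................ooo#########oo.ooooo#ooooooooooo##oooo
209 ................oooo########o....o####ooooooooooo##oooo
210 ................ooo#########o....o#########ooooo##ooooo
211 .................o##########oo.oo################oooooo
212 .................o##############################ooooooo
213 .................o#############################oooooooo
214 .................o#############################oooooooo
215 ................oo############################ooooooooo
216 ................oo###########################oooooooooo
217 ................oo##########################...oooooooo
218 ................oo########################o....oooooooo
219 ........
[... 727 characters left out ...]
........oooooo.....................ooooo
232 .......................oooo.......................ooooo
233 ..................................................ooooo
234 ..................................................ooooo
235 ...................................................oooo
236 ...................................................oooo
237 ...................................................oooo
238 ...................................................oooo
239 ...................................................oooo
240 ....................................................ooo
241 ....................................................ooo
242 ....................................................ooo
```

It slipped: 27 N upward while closing, and the gripper came up empty. I'll locate the fish now.

```bash
python3 - <<'E'
from h import *
S=load('side9');A=load('side0');s=arm.state();print(s['tool_pos'])
for c in (A,S):
    hsv=cv2.cvtColor(c['image'],cv2.COLOR_RGB2HSV)
    for r in range(246,272):print(r,''.join('o' if hsv[r,q,1]<115 and hsv[r,q,2]>50 else '#' if hsv[r,q,2]<=50 else '.' for q in range(325,390)))
    m=(hsv[:,:,1]<115)&(hsv[:,:,2]>50);m[:243]=0;m[285:]=0;m[:,:325]=0;m[:,385:]=0
    k,l,st,ce=cv2.connectedComponentsWithStats(m.astype(np.uint8));i=1+np.argmax(st[1:,4]);print(st[i],ce[i])
print([proj(S,[x,-.03,0]) for x in(.53,.58)],[proj(S,[.55,y,0]) for y in(-.05,-.01)])
E
```

```text
[ 0.55232047 -0.0309776   0.06532364]
246 .............................................................oooo
247 .............................................................oooo
248 .............................................................oooo
249 ..............................................................ooo
250 .............................oooo.............................ooo
251 ............................ooooooooo.........................ooo
252 ......................ooooooooooooooooo.......................ooo
253 .....................oooooooooooooooooooo.....................ooo
254 .....................ooooooooooooooooooooo.....................oo
255 .....................oooooooooooooooooooooo....................oo
256 .....................oooooooooooooooooooooo....................oo
257 ....................ooooooooooooooooooooooo....................oo
258 ..................oooooooooooooooooooooooooo....................o
259 ................oooooooooooooooooooooooooooo.....................
260 ................oooooooooooooooooooooooooooo.....................
261 ........
[... 2127 characters left out ...]
..........
265 .................ooooooooooooooooooooooo.........................
266 ..................ooooooooooooooooooooo..........................
267 ...................oooooo.....oo.................................
268 .....................o...........................................
269 .................................................................
270 .................................................................
271 .................................................................
[342 250  27  19 366] [355.28961749 259.24590164]
[array([343.11734293, 260.75197326]), array([368.51515418, 260.52353057])] [array([354.03698962, 268.42398944]), array([352.5454463 , 253.13756219])]
```

The fish has moved only about 1 mm. I had closed about 6 mm too high (tip about 3 mm plus finger setback), so the pads rode up its slope. I'll retry lower, with the angle trimmed slightly.

Request:
{"api": "carry_out", "payload": {
  "targets": [
    {"dx": 0,"dy": 0,"dz": 0,"wx": 0,"wy": 0,"wz": 0.1,"fingers": 0.85},
    {"dx": 0.005,"dy": 0.003,"dz": 0,"wx": 0,"wy": 0,"wz": 0,"fingers": 0.85},
    {"dx": 0,"dy": 0,"dz": 0,"wx": 0,"wy": 0,"wz": 0,"fingers": 0.85},
    {"dx": 0,"dy": 0,"dz": -0.14,"wx": 0,"wy": 0,"wz": 0,"fingers": 0.8},
    {"dx": 0,"dy": 0,"dz": -0.14,"wx": 0,"wy": 0,"wz": 0,"fingers": 0.8},
    {"dx": 0,"dy": 0,"dz": -0.14,"wx": 0,"wy": 0,"wz": 0,"fingers": 0.8},
    {"dx": 0,"dy": 0,"dz": -0.063,"wx": 0,"wy": 0,"wz": 0,"fingers": 0.8},
    {"dx": 0,"dy": 0,"dz": 0,"wx": 0,"wy": 0,"wz": 0,"fingers": 0.8}
  ]
}}

```text
clock: 13.37
tool_pos: [0.551, -0.0301, -0.035]
tool_rot: [[0.901, 0.433, -0.004], [0.433, -0.901, 0.001], [-0.003, -0.002, -1.0]]
contact_force: [1.1, -0.5, 0.4]
gripper_width: 0.805
finger_force: 0.0
```

Request:
{"api": "carry_out", "payload": {
  "targets": [
    {"dx": 0,"dy": 0,"dz": 0,"wx": 0,"wy": 0,"wz": 0,"fingers": 0.7},
    {"dx": 0,"dy": 0,"dz": 0,"wx": 0,"wy": 0,"wz": 0,"fingers": 0.65},
    {"dx": 0,"dy": 0,"dz": 0,"wx": 0,"wy": 0,"wz": 0,"fingers": 0.6},
    {"dx": 0,"dy": 0,"dz": 0,"wx": 0,"wy": 0,"wz": 0,"fingers": 0.56},
    {"dx": 0,"dy": 0,"dz": 0,"wx": 0,"wy": 0,"wz": 0,"fingers": 0.52},
    {"dx": 0,"dy": 0,"dz": 0,"wx": 0,"wy": 0,"wz": 0,"fingers": 0.48},
    {"dx": 0,"dy": 0,"dz": 0,"wx": 0,"wy": 0,"wz": 0,"fingers": 0.44},
    {"dx": 0,"dy": 0,"dz": 0,"wx": 0,"wy": 0,"wz": 0,"fingers": 0.4}
  ]
}}

```text
clock: 14.03
tool_pos: [0.5536, -0.0302, -0.031]
tool_rot: [[0.901, 0.434, 0.003], [0.434, -0.901, 0.0], [0.002, 0.001, -1.0]]
contact_force: [-0.6, 1.7, 7.2]
gripper_width: 0.453
finger_force: 57.8
```

Gripped at 0.45 (38 mm) with 58 N. Lifting.

Request:
{"api": "carry_out", "payload": {
  "targets": [
    {"dx": 0,"dy": 0,"dz": 0,"wx": 0,"wy": 0,"wz": 0,"fingers": 0.3},
    {"dx": 0,"dy": 0,"dz": 0.03,"wx": 0,"wy": 0,"wz": 0,"fingers": 0.3},
    {"dx": 0,"dy": 0,"dz": 0.1,"wx": 0,"wy": 0,"wz": 0,"fingers": 0.3},
    {"dx": 0,"dy": 0,"dz": 0.15,"wx": 0,"wy": 0,"wz": 0,"fingers": 0.3},
    {"dx": 0,"dy": 0,"dz": 0.15,"wx": 0,"wy": 0,"wz": 0,"fingers": 0.3},
    {"dx": 0,"dy": 0,"dz": 0.15,"wx": 0,"wy": 0,"wz": 0,"fingers": 0.3},
    {"dx": 0,"dy": 0,"dz": 0.1,"wx": 0,"wy": 0,"wz": 0,"fingers": 0.3},
    {"dx": 0,"dy": 0,"dz": 0,"wx": 0,"wy": 0,"wz": 0,"fingers": 0.3}
  ]
}}

```text
clock: 14.7
tool_pos: [0.556, -0.0311, 0.1094]
tool_rot: [[0.901, 0.434, 0.011], [0.434, -0.901, -0.002], [0.009, 0.007, -1.0]]
contact_force: [0.7, -0.1, 0.9]
gripper_width: 0.45
finger_force: 57.6
```

```bash
python3 - <<'E'
from h import *
s=arm.state();print(s['tool_pos'],s['gripper_width'],s['finger_force'],s['contact_force'],s['joints'])
S=snap('side','side10');p=proj(S,s['tool_pos']+[0,0,.029]);print(p)
hsv=cv2.cvtColor(S['image'],cv2.COLOR_RGB2HSV);g=S['image'].sum(2)
x0,y0=int(p[0])-25,int(p[1])-12
for r in range(y0,y0+28):print(r,''.join('#' if g[r,q]<160 else 'o' if hsv[r,q,1]<115 else '.' for q in range(x0,x0+55)))
print((hsv[250:267,340:368,1]<115).sum())
E
```

```text
[ 0.55599977 -0.03113985  0.10941406] 0.4502907605181276 57.64447795794695 [ 0.67659018 -0.05402398  0.94239429] [-1.57567976e-01  1.29486023e-01  1.50793311e+00 -3.06517386e-04
  1.49279981e+00  9.64574073e-01]
[360.76003205 208.82528326]
196 oooooooo.....oo#########oooo###ooooo###############oooo
197 oooooooo.....oo#########o.oo######################ooooo
198 ooooooooo....oo#########oooo######################ooooo
199 ooooooooo....oo######ooooooo#####################oooooo
200 ooooooooo....oo###oooooooooo#####################o.....
201 ooooooooo....oo##ooooooooooo####################o......
202 ooooooooo.....ooooooooooooo#####################.......
203 ooooooooo.......oooooooooooo##################oo.......
204 ooooooooo.......ooooooooooooo##############oooooo.ooooo
205 oooooooo.........oooooooooooooo##########oooooooooooooo
206 oooo...........oooooooooooooooo########oooooooooooooooo
207 .............oooooooooooooooooo########oooooooooooooooo
208 ............ooooooooooooooooooo########oooooooooooooooo
209 ............ooooooooooooooooooo########oooooooooooooooo
210 ............ooooooooooooooooooo########oo..oooooooooooo
211 ............ooooooooooooooooooo########oo...ooooooooooo
212 .............ooooooooooooooooo########o.....ooooooooooo
213 .............ooooooooooooooooo########......ooooooooooo
214 ..............oooooooooooooooo#######o......ooooooooooo
215 ...............oooooo....ooooo#######o......ooooooooooo
216 ..........................oooo####ooo.......ooooooooooo
217 ...........................ooooooo...........oooooooooo
218 ...........................oooo..............oooooooooo
219 .............................o...............oooooooooo
220 .............................................oooooooooo
221 ..............................................ooooooooo
222 ..............................................ooooooooo
223 ..............................................ooooooooo
0
```

The fish is in the gripper; ASCII shows it at rows 200–215 left of the near finger, and the bench spot is empty. I'll carry it to the shelf, turned so it sits diagonally with more room between the posts.

Request:
{"api": "carry_out", "payload": {
  "targets": [
    {"dx": -0.06,"dy": 0.189,"dz": 0,"wx": 0,"wy": 0,"wz": 0.195,"fingers": 0.3},
    {"dx": -0.06,"dy": 0.189,"dz": 0,"wx": 0,"wy": 0,"wz": 0.195,"fingers": 0.3},
    {"dx": -0.06,"dy": 0.189,"dz": 0,"wx": 0,"wy": 0,"wz": 0.195,"fingers": 0.3},
    {"dx": -0.06,"dy": 0.189,"dz": 0,"wx": 0,"wy": 0,"wz": 0.195,"fingers": 0.3},
    {"dx": -0.06,"dy": 0.189,"dz": 0,"wx": 0,"wy": 0,"wz": 0.195,"fingers": 0.3},
    {"dx": -0.06,"dy": 0.189,"dz": 0,"wx": 0,"wy": 0,"wz": 0.195,"fingers": 0.3},
    {"dx": -0.06,"dy": 0.189,"dz": 0,"wx": 0,"wy": 0,"wz": 0.195,"fingers": 0.3},
    {"dx": -0.06,"dy": 0.189,"dz": 0,"wx": 0,"wy": 0,"wz": 0.195,"fingers": 0.3}
  ]
}}

```text
clock: 15.42
tool_pos: [0.4544, 0.2729, 0.1007]
tool_rot: [[0.331, 0.944, -0.003], [0.944, -0.331, -0.002], [-0.003, -0.002, -1.0]]
contact_force: [1.1, 0.6, -0.1]
gripper_width: 0.451
finger_force: 57.7
```

Request:
{"api": "carry_out", "payload": {
  "targets": [
    {"dx": 0,"dy": 0,"dz": 0,"wx": 0,"wy": 0,"wz": 0,"fingers": 0.3},
    {"dx": 0,"dy": 0,"dz": 0,"wx": 0,"wy": 0,"wz": 0,"fingers": 0.3},
    {"dx": 0,"dy": 0,"dz": -0.1,"wx": 0,"wy": 0,"wz": 0,"fingers": 0.3},
    {"dx": 0,"dy": 0,"dz": -0.05,"wx": 0,"wy": 0,"wz": 0,"fingers": 0.3},
    {"dx": 0,"dy": 0,"dz": 0,"wx": 0,"wy": 0,"wz": 0,"fingers": 0.3},
    {"dx": 0,"dy": 0,"dz": 0,"wx": 0,"wy": 0,"wz": 0,"fingers": 0.3},
    {"dx": 0,"dy": 0,"dz": 0,"wx": 0,"wy": 0,"wz": 0,"fingers": 0.3},
    {"dx": 0,"dy": 0,"dz": 0,"wx": 0,"wy": 0,"wz": 0,"fingers": 0.3}
  ]
}}

```text
clock: 16.08
tool_pos: [0.4573, 0.2715, 0.0738]
tool_rot: [[0.337, 0.942, 0.001], [0.942, -0.337, 0.0], [0.001, 0.001, -1.0]]
contact_force: [-0.0, 0.1, 0.7]
gripper_width: 0.453
finger_force: 57.7
```

```bash
python3 - <<'E'
from h import *
s=arm.state();p=s['tool_pos'];print(p,s['gripper_width'],s['tool_rot'])
S=snap('side','side11');c=proj(S,p+[0,0,.035]);print('tool',c,'shelf centre z.012',proj(S,[.457,.272,.012]),'sq top',proj(S,[.4616,.222,.062]),'rd top',proj(S,[.4522,.3213,.062]))
crop('side11',250,80,100,110,5,'c11')
E
```

```text
[0.45730266 0.27152856 0.07383873] 0.45263996181218086 [[ 3.36571488e-01  9.41656996e-01  1.31742606e-03]
 [ 9.41657548e-01 -3.36572266e-01  4.14571119e-04]
 [ 8.33792870e-04  1.10103138e-03 -9.99999046e-01]]
tool [305.62569494 129.94912598] shelf centre z.012 [305.91881324 163.74049569] sq top [307.72318066 159.33417141] rd top [303.73188552 135.02226289]
```

View pics/c11.png

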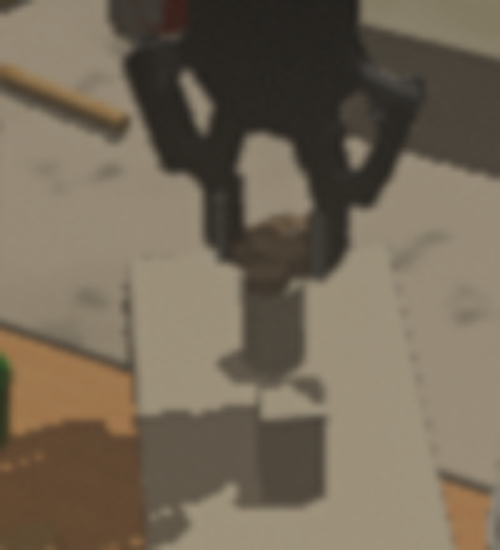

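The fish hangs between both fingertips at crop (275,250), centred over the shelf's middle line and beyond the square post, whose top front edge is at (292,418). That matches the prediction. Lowering.

Request:
{"api": "carry_out", "payload": {
  "targets": [
    {"dx": 0,"dy": 0.002,"dz": -0.13,"wx": 0,"wy": 0,"wz": 0,"fingers": 0.3},
    {"dx": 0,"dy": 0,"dz": -0.13,"wx": 0,"wy": 0,"wz": 0,"fingers": 0.3},
    {"dx": 0,"dy": 0,"dz": -0.1,"wx": 0,"wy": 0,"wz": 0,"fingers": 0.3},
    {"dx": 0,"dy": 0,"dz": -0.05,"wx": 0,"wy": 0,"wz": 0,"fingers": 0.3},
    {"dx": 0,"dy": 0,"dz": -0.03,"wx": 0,"wy": 0,"wz": 0,"fingers": 0.3},
    {"dx": 0,"dy": 0,"dz": -0.015,"wx": 0,"wy": 0,"wz": 0,"fingers": 0.3},
    {"dx": 0,"dy": 0,"dz": 0,"wx": 0,"wy": 0,"wz": 0,"fingers": 0.3},
    {"dx": 0,"dy": 0,"dz": 0,"wx": 0,"wy": 0,"wz": 0,"fingers": 0.3}
  ]
}}

```text
clock: 16.8
tool_pos: [0.4576, 0.2728, -0.0166]
tool_rot: [[0.335, 0.942, 0.002], [0.942, -0.335, 0.001], [0.002, 0.002, -1.0]]
contact_force: [0.3, -0.1, 0.3]
gripper_width: 0.45
finger_force: 57.7
```

Request:
{"api": "carry_out", "payload": {
  "targets": [
    {"dx": 0,"dy": 0,"dz": -0.005,"wx": 0,"wy": 0,"wz": 0,"fingers": 0.3},
    {"dx": 0,"dy": 0,"dz": 0,"wx": 0,"wy": 0,"wz": 0,"fingers": 0.3},
    {"dx": 0,"dy": 0,"dz": 0,"wx": 0,"wy": 0,"wz": 0,"fingers": 0.3},
    {"dx": 0,"dy": 0,"dz": 0,"wx": 0,"wy": 0,"wz": 0,"fingers": 0.46},
    {"dx": 0,"dy": 0,"dz": 0,"wx": 0,"wy": 0,"wz": 0,"fingers": 0.5},
    {"dx": 0,"dy": 0,"dz": 0,"wx": 0,"wy": 0,"wz": 0,"fingers": 0.55},
    {"dx": 0,"dy": 0,"dz": 0,"wx": 0,"wy": 0,"wz": 0,"fingers": 0.6},
    {"dx": 0,"dy": 0,"dz": 0,"wx": 0,"wy": 0,"wz": 0,"fingers": 0.6}
  ]
}}

```text
clock: 17.47
tool_pos: [0.4565, 0.2723, -0.0189]
tool_rot: [[0.335, 0.942, 0.0], [0.942, -0.335, -0.0], [-0.0, 0.0, -1.0]]
contact_force: [-0.7, 0.3, 0.4]
gripper_width: 0.6
finger_force: 0.0
```

Request:
{"api": "carry_out", "payload": {
  "targets": [
    {"dx": 0,"dy": 0,"dz": 0,"wx": 0,"wy": 0,"wz": 0,"fingers": 0.63},
    {"dx": 0,"dy": 0,"dz": 0.05,"wx": 0,"wy": 0,"wz": 0,"fingers": 0.63},
    {"dx": 0,"dy": 0,"dz": 0.15,"wx": 0,"wy": 0,"wz": 0,"fingers": 0.63},
    {"dx": 0,"dy": 0,"dz": 0.2,"wx": 0,"wy": 0,"wz": 0,"fingers": 0.63},
    {"dx": 0,"dy": 0,"dz": 0.2,"wx": 0,"wy": 0,"wz": 0,"fingers": 0.63},
    {"dx": 0,"dy": 0,"dz": 0.2,"wx": 0,"wy": 0,"wz": 0.1,"fingers": 0.8},
    {"dx": 0.1,"dy": -0.17,"dz": 0,"wx": 0,"wy": 0,"wz": 0.12,"fingers": 0.85},
    {"dx": 0.1,"dy": -0.17,"dz": 0,"wx": 0,"wy": 0,"wz": 0.12,"fingers": 0.85}
  ]
}}

```text
clock: 18.13
tool_pos: [0.4988, 0.2059, 0.1469]
tool_rot: [[0.163, 0.987, 0.01], [0.987, -0.163, 0.003], [0.005, 0.009, -1.0]]
contact_force: [0.5, 0.4, 0.1]
gripper_width: 0.847
finger_force: 0.0
```

Request:
{"api": "carry_out", "payload": {
  "targets": [
    {"dx": 0.119,"dy": -0.131,"dz": 0,"wx": 0,"wy": 0,"wz": 0.067,"fingers": 0.85},
    {"dx": 0.119,"dy": -0.131,"dz": 0,"wx": 0,"wy": 0,"wz": 0.067,"fingers": 0.85},
    {"dx": 0.119,"dy": -0.131,"dz": 0,"wx": 0,"wy": 0,"wz": 0.067,"fingers": 0.85},
    {"dx": 0.119,"dy": -0.131,"dz": 0,"wx": 0,"wy": 0,"wz": 0.067,"fingers": 0.85},
    {"dx": 0.119,"dy": -0.131,"dz": 0,"wx": 0,"wy": 0,"wz": 0.067,"fingers": 0.85},
    {"dx": 0.117,"dy": -0.131,"dz": 0,"wx": 0,"wy": 0,"wz": 0.067,"fingers": 0.85},
    {"dx": 0,"dy": 0,"dz": -0.1,"wx": 0,"wy": 0,"wz": 0,"fingers": 0.85},
    {"dx": 0,"dy": 0,"dz": -0.1,"wx": 0,"wy": 0,"wz": 0,"fingers": 0.85}
  ]
}}

```text
clock: 18.8
tool_pos: [0.6415, 0.0448, 0.1029]
tool_rot: [[-0.026, 1.0, 0.005], [1.0, 0.026, -0.0], [-0.0, 0.005, -1.0]]
contact_force: [-0.9, 0.5, 0.5]
gripper_width: 0.848
finger_force: 0.0
```

Request:
{"api": "carry_out", "payload": {
  "targets": [
    {"dx": 0,"dy": 0,"dz": -0.1,"wx": 0,"wy": 0,"wz": 0,"fingers": 0.85},
    {"dx": 0,"dy": 0,"dz": -0.1,"wx": 0,"wy": 0,"wz": 0,"fingers": 0.85},
    {"dx": 0,"dy": 0,"dz": 0,"wx": 0,"wy": 0,"wz": 0,"fingers": 0.85},
    {"dx": 0,"dy": 0,"dz": 0,"wx": 0,"wy": 0,"wz": 0,"fingers": 0.85},
    {"dx": 0,"dy": 0,"dz": 0,"wx": 0,"wy": 0,"wz": 0,"fingers": 0.85},
    {"dx": 0,"dy": 0,"dz": 0,"wx": 0,"wy": 0,"wz": 0,"fingers": 0.85},
    {"dx": 0,"dy": 0,"dz": 0,"wx": 0,"wy": 0,"wz": 0,"fingers": 0.85},
    {"dx": 0,"dy": 0,"dz": 0,"wx": 0,"wy": 0,"wz": 0,"fingers": 0.85}
  ]
}}

```text
clock: 19.47
tool_pos: [0.6398, 0.0472, 0.0628]
tool_rot: [[-0.029, 1.0, 0.003], [1.0, 0.029, -0.0], [-0.0, 0.003, -1.0]]
contact_force: [1.2, -0.6, 0.0]
gripper_width: 0.848
finger_force: 0.0
```

```bash
python3 - <<'E'
from h import *
s=arm.state();p=s['tool_pos'];y=s['tool_rot'][:,1];print(p,np.arctan2(y[1],y[0]))
S=snap('side','side12');T=snap('top','top12')
for c,(x0,y0,w,h),n in((S,(285,138,40,40),'S'),(T,(215,200,80,40),'T')):
    d=c['image'].astype(int)-load('side0' if n=='S' else 'top0')['image'].astype(int)
    m=np.abs(d).sum(2)[y0:y0+h,x0:x0+w]>60
    for r in range(h):
        if m[r].any():print(y0+r,''.join('o' if v else '.' for v in m[r]))
    ys,xs=np.nonzero(m);print(n,x0,xs.mean()+x0,ys.mean()+y0,atz(c,(xs.mean()+x0,ys.mean()+y0),.02))
E
```

```text
[0.63978363 0.04719777 0.06280208] 0.029156182622865883
157 ...............o........................
158 ..............oo........................
159 ..............oo........................
160 .............oooo.......................
161 ............ooooo.......................
162 ...........oooooo.......................
163 ...........oooooo.......................
164 ...........oooooo.......................
165 ............ooooo.......................
166 .............oooo.......................
167 ..............ooo.......................
168 ..............ooo.......................
169 .............oooo.......................
170 ..............ooo.......................
S 285 299.1666666666667 163.88888888888889 [0.44095478 0.26094485 0.02      ]
200 oooooooooooooooooooooooooooooooooooooooooooooooooooooooooooooooooooooooooooooooo
201 oooooooooooooooooooooooooooooooooooooooooooooooooooooooooooooooooooooooooooooooo
202 oooooooooooooooooooooooooooooooooooooooooooooooooooooooooooooooooooooooooooooooo
203 ooooooooooooooooooooooooooooooooooooooooooooooooooooooooooooooooooooooooooooo
[... 2442 characters left out ...]
oooooooooooooooooooooooooo
233 oooooooooooooooooooooooooooooooooooooooooooooooooooooooooooooooooooooooooooooooo
234 oooooooooooooooooooooooooooooooooooooooooooooooooooooooooooooooooooooooooooooooo
235 oooooooooooooooooooooooooooooooooooooooooooooooooooooooooooooooooooooooooooooooo
236 oooooooooooooooooooooooooooooooooooooooooooooooooooooooooooooooooooooooooooooooo
237 oooooooooooooooooooooooooooooooooooooooooooooooooooooooooooooooooooooooooooooooo
238 oooooooooooooooooooooooooooooooooooooooooooooooooooooooooooooooooooooooooooooooo
239 oooooooooooooooooooooooooooooooooooooooooooooooooooooooooooooooooooooooooooooooo
T 215 254.40034129692833 219.23242320819114 [0.4586585  0.27460325 0.02      ]
```

In the top view the fish outline spans columns 244–266 and rows 209–229. Its centre is within about 2 mm of midway between the posts, and it lies flat. Now the bridge.

Request:
{"api": "carry_out", "payload": {
  "targets": [
    {"dx": 0,"dy": 0,"dz": -0.15,"wx": 0,"wy": 0,"wz": 0,"fingers": 0.85},
    {"dx": 0,"dy": 0,"dz": -0.15,"wx": 0,"wy": 0,"wz": 0,"fingers": 0.85},
    {"dx": 0,"dy": 0,"dz": -0.1,"wx": 0,"wy": 0,"wz": 0,"fingers": 0.85},
    {"dx": 0,"dy": 0,"dz": -0.055,"wx": 0,"wy": 0,"wz": 0,"fingers": 0.85},
    {"dx": 0,"dy": 0,"dz": 0,"wx": 0,"wy": 0,"wz": 0,"fingers": 0.8},
    {"dx": 0,"dy": 0,"dz": 0,"wx": 0,"wy": 0,"wz": 0,"fingers": 0.7},
    {"dx": 0,"dy": 0,"dz": 0,"wx": 0,"wy": 0,"wz": 0,"fingers": 0.6},
    {"dx": 0,"dy": 0,"dz": 0,"wx": 0,"wy": 0,"wz": 0,"fingers": 0.5}
  ]
}}

```text
clock: 20.23
tool_pos: [0.6414, 0.0471, -0.0268]
tool_rot: [[-0.029, 1.0, 0.006], [1.0, 0.029, -0.0], [-0.0, 0.006, -1.0]]
contact_force: [0.5, 1.2, 0.3]
gripper_width: 0.513
finger_force: 55.5
```

Request:
{"api": "carry_out", "payload": {
  "targets": [
    {"dx": 0,"dy": 0,"dz": 0,"wx": 0,"wy": 0,"wz": 0,"fingers": 0.4},
    {"dx": 0,"dy": 0,"dz": 0,"wx": 0,"wy": 0,"wz": 0,"fingers": 0.4},
    {"dx": 0,"dy": 0,"dz": 0,"wx": 0,"wy": 0,"wz": 0,"fingers": 0.4},
    {"dx": 0,"dy": 0,"dz": 0,"wx": 0,"wy": 0,"wz": 0,"fingers": 0.4},
    {"dx": 0,"dy": 0,"dz": 0,"wx": 0,"wy": 0,"wz": 0,"fingers": 0.4},
    {"dx": 0,"dy": 0,"dz": 0,"wx": 0,"wy": 0,"wz": 0,"fingers": 0.4},
    {"dx": 0,"dy": 0,"dz": 0,"wx": 0,"wy": 0,"wz": 0,"fingers": 0.4},
    {"dx": 0,"dy": 0,"dz": 0,"wx": 0,"wy": 0,"wz": 0,"fingers": 0.4}
  ]
}}

```text
clock: 20.9
tool_pos: [0.6413, 0.0471, -0.0268]
tool_rot: [[-0.029, 1.0, 0.006], [1.0, 0.029, -0.0], [-0.0, 0.006, -1.0]]
contact_force: [0.2, 0.7, 6.1]
gripper_width: 0.515
finger_force: 61.7
```

Request:
{"api": "carry_out", "payload": {
  "targets": [
    {"dx": 0,"dy": 0,"dz": 0.03,"wx": 0,"wy": 0,"wz": 0,"fingers": 0.4},
    {"dx": 0,"dy": 0,"dz": 0.1,"wx": 0,"wy": 0,"wz": 0,"fingers": 0.4},
    {"dx": 0,"dy": 0,"dz": 0.14,"wx": 0,"wy": 0,"wz": 0,"fingers": 0.4},
    {"dx": 0,"dy": 0,"dz": 0.14,"wx": 0,"wy": 0,"wz": 0,"fingers": 0.4},
    {"dx": 0,"dy": 0,"dz": 0.14,"wx": 0,"wy": 0,"wz": 0,"fingers": 0.4},
    {"dx": 0,"dy": 0,"dz": 0.14,"wx": 0,"wy": 0,"wz": 0,"fingers": 0.4},
    {"dx": 0,"dy": 0,"dz": 0.135,"wx": 0,"wy": 0,"wz": 0,"fingers": 0.4},
    {"dx": 0,"dy": 0,"dz": 0,"wx": 0,"wy": 0,"wz": 0,"fingers": 0.4}
  ]
}}

```text
clock: 21.57
tool_pos: [0.6421, 0.0471, 0.143]
tool_rot: [[-0.029, 1.0, 0.012], [1.0, 0.029, -0.0], [-0.001, 0.012, -1.0]]
contact_force: [0.6, -0.0, 0.2]
gripper_width: 0.513
finger_force: 61.4
```

Request:
{"api": "carry_out", "payload": {
  "targets": [
    {"dx": -0.114,"dy": 0.14,"dz": 0,"wx": 0,"wy": 0,"wz": 0.014,"fingers": 0.4},
    {"dx": -0.114,"dy": 0.14,"dz": 0,"wx": 0,"wy": 0,"wz": 0.014,"fingers": 0.4},
    {"dx": -0.114,"dy": 0.14,"dz": 0,"wx": 0,"wy": 0,"wz": 0.014,"fingers": 0.4},
    {"dx": -0.114,"dy": 0.14,"dz": 0,"wx": 0,"wy": 0,"wz": 0.014,"fingers": 0.4},
    {"dx": -0.114,"dy": 0.14,"dz": 0,"wx": 0,"wy": 0,"wz": 0.014,"fingers": 0.4},
    {"dx": -0.114,"dy": 0.14,"dz": 0,"wx": 0,"wy": 0,"wz": 0.014,"fingers": 0.4},
    {"dx": -0.114,"dy": 0.14,"dz": 0,"wx": 0,"wy": 0,"wz": 0.014,"fingers": 0.4},
    {"dx": -0.114,"dy": 0.142,"dz": 0,"wx": 0,"wy": 0,"wz": 0.014,"fingers": 0.4}
  ]
}}

```text
clock: 22.23
tool_pos: [0.4543, 0.2722, 0.1337]
tool_rot: [[-0.085, 0.996, -0.002], [0.996, 0.085, -0.001], [-0.001, -0.002, -1.0]]
contact_force: [0.5, 1.0, -1.5]
gripper_width: 0.512
finger_force: 61.5
```

Request:
{"api": "carry_out", "payload": {
  "targets": [
    {"dx": 0,"dy": 0,"dz": 0,"wx": 0,"wy": 0,"wz": 0,"fingers": 0.4},
    {"dx": 0,"dy": 0,"dz": 0,"wx": 0,"wy": 0,"wz": 0,"fingers": 0.4},
    {"dx": 0,"dy": 0,"dz": -0.1,"wx": 0,"wy": 0,"wz": 0,"fingers": 0.4},
    {"dx": 0,"dy": 0,"dz": -0.1,"wx": 0,"wy": 0,"wz": 0,"fingers": 0.4},
    {"dx": 0,"dy": 0,"dz": -0.1,"wx": 0,"wy": 0,"wz": 0,"fingers": 0.4},
    {"dx": 0,"dy": 0,"dz": -0.1,"wx": 0,"wy": 0,"wz": 0,"fingers": 0.4},
    {"dx": 0,"dy": 0,"dz": 0,"wx": 0,"wy": 0,"wz": 0,"fingers": 0.4},
    {"dx": 0,"dy": 0,"dz": 0,"wx": 0,"wy": 0,"wz": 0,"fingers": 0.4}
  ]
}}

```text
clock: 22.9
tool_pos: [0.4558, 0.2699, 0.0532]
tool_rot: [[-0.083, 0.997, -0.004], [0.997, 0.083, -0.002], [-0.002, -0.004, -1.0]]
contact_force: [0.5, 0.3, -1.5]
gripper_width: 0.514
finger_force: 61.6
```

```bash
python3 - <<'E'
from h import *
s=arm.state();p=s['tool_pos'];R=s['tool_rot'];y=R[:,1];x=R[:,0];print(p,np.arctan2(y[1],y[0]),s['gripper_width'])
S=snap('side','side13')
for a in(-1,1):
  for b in(-1,1): print(a,b,proj(S,p+a*.023*y+b*.075*x+[0,0,.0268+.010]))
g=S['image'].astype(int).sum(2)
x0=280
for r in range(95,165):print(r,' '.join('%3d'%v for v in g[r,x0:x0+52:2]))
E
```

```text
[0.45579893 0.26987048 0.053225  ] 0.0833783983755499 0.5144488410705712
-1 -1 [297.40298759 156.80901474]
-1 1 [293.05464607 120.47989067]
1 -1 [318.28911443 155.70205347]
1 1 [311.96447406 119.58396271]
95 388 398 404 286 115 109 109 108 111 109 112 111 112 110 111 113 112 113 113 110 112 161 196 197 197 197
96 393 399 395 231 110 111 112 112 109 112 111 112 111 112 109 110 109 109 111 113 110 142 194 199 197 201
97 400 404 377 177 112 112 112 113 110 111 112 110 113 111 112 112 114 112 112 112 116 131 195 211 198 194
98 404 400 336 142 111 113 112 115 113 112 113 114 113 112 112 112 113 111 112 113 115 123 193 228 201 178
99 383 358 273 131 114 111 113 113 114 113 114 114 113 113 112 115 114 116 114 115 118 122 173 199 199 193
100 307 241 178 118 114 114 114 113 115 115 112 114 112 114 116 113 112 114 115 113 116 116 139 157 177 188
101 194 152 134 116 113 113 113 115 113 113 116 115 115 113 114 116 116 115 113 114 112 117 127 135 140 148
102 141 133 130 114 114 114 117 115 115 116 117 117 116 116 115 115 118 115 114 114 115 129 139 131 130 130
103 133 133 131 128 113 113 117 115 
[... 5959 characters left out ...]
 213 210 218 215 239 308 403 423 423 421 423 423 422
159 423 421 424 357 256 254 255 257 243 207 201 219 232 233 231 235 238 285 388 420 422 421 423 424 424 425
160 422 419 421 394 265 256 254 257 242 201 188 233 254 255 253 253 252 300 394 425 420 421 423 422 424 424
161 420 399 385 373 265 254 257 257 229 183 179 234 259 255 257 258 256 281 395 424 421 424 423 423 422 424
162 381 332 291 287 256 255 257 257 220 176 178 235 260 258 254 251 247 263 397 423 423 424 423 423 424 424
163 287 267 251 255 255 256 256 256 219 173 172 227 249 245 238 230 225 246 401 422 423 423 424 423 423 424
164 254 251 254 255 254 254 257 257 228 172 169 204 219 220 216 215 211 242 404 422 421 422 423 423 422 424
```

The slab's near edge in the side view is at (298,156.5)–(318,155.8), matching its predicted corners to half a pixel, so it is held true. I'll refine the post positions in the same view.

```bash
python3 - <<'E'
from h import *
A=load('side0');g=A['image'].astype(int).sum(2)
for c in (303,306,309,312):print(c,'rows155-186',g[155:187,c].tolist())
for r in (168,172,176):print(r,'cols292-322',g[r,292:322].tolist())
for c in (299,302,305,308):print('rd',c,'rows128-158',g[128:158,c].tolist())
for r in (142,146,150):print('rd',r,'cols 290-318',g[r,290:318].tolist())
for cx,cy in((.457,.272),):
    u=np.array([-.0857,.9963]);v=np.array([.9963,.0857])
    sq=np.array([cx,cy])-.05*u;rd=np.array([cx,cy])+.05*u
    for z in(.062,.012):
        print('sq front',z,[proj(A,[*(sq-.015*u+k*.015*v),z]) for k in(-1,1)])
        print('rd front',z,proj(A,[*(rd-.016*u),z]),[proj(A,[*(rd+k*.016*v),z]) for k in(-1,1)])
    for a in(-1,1):
        for b in(-1,1):print('shelf corner',proj(A,[*(np.array([cx,cy])+a*.07*v+b*.15*u),.012]))
E
```

```text
303 rows155-186 [324, 421, 439, 433, 432, 433, 431, 421, 373, 267, 224, 227, 228, 228, 225, 224, 225, 225, 225, 225, 227, 228, 227, 228, 234, 258, 331, 422, 442, 438, 439, 439]
306 rows155-186 [343, 423, 439, 438, 437, 439, 439, 421, 357, 257, 224, 224, 227, 225, 226, 228, 227, 227, 227, 226, 227, 227, 225, 225, 229, 254, 330, 422, 442, 438, 437, 440]
309 rows155-186 [421, 435, 439, 437, 437, 439, 438, 409, 314, 239, 226, 227, 227, 225, 227, 228, 225, 228, 225, 225, 226, 226, 227, 226, 231, 255, 331, 420, 440, 439, 438, 439]
312 rows155-186 [434, 438, 441, 440, 440, 440, 438, 401, 284, 226, 222, 227, 227, 224, 225, 225, 225, 227, 222, 224, 225, 227, 223, 227, 256, 336, 418, 439, 439, 437, 439, 437]
168 cols292-322 [438, 438, 439, 436, 439, 438, 439, 441, 424, 343, 254, 228, 224, 228, 225, 225, 227, 225, 224, 224, 224, 222, 267, 379, 433, 439, 438, 438, 436, 437]
172 cols292-322 [438, 436, 439, 439, 437, 436, 437, 441, 422, 342, 253, 225, 226, 227, 227, 226, 225, 228, 227, 225, 227, 224, 268, 378, 434, 439, 439, 439, 439, 435]
176 cols292-322 [438, 438, 439, 439, 415, 342, 281, 270, 2
[... 1151 characters left out ...]
 414, 391, 348, 304, 256, 222, 219, 221, 226, 226, 225, 225, 222, 223, 225, 228, 279, 381, 434, 439, 439, 437, 438, 439]
sq front 0.062 [array([301.52706043, 163.62274105]), array([314.80601323, 162.84220239])]
rd front 0.062 [304.49578383 138.59416458] [array([297.36833723, 135.26057319]), array([310.50807387, 134.54547532])]
sq front 0.012 [array([301.86942769, 180.93905235]), array([314.76993893, 180.14666713])]
rd front 0.012 [304.73738006 155.49429345] [array([297.79652033, 152.0983752 ]), array([310.58815114, 151.36936569])]
shelf corner [279.7641935  206.92362645]
shelf corner [274.58455328 131.23366519]
shelf corner [343.53838105 202.76783879]
shelf corner [327.31986772 128.40583807]
```

The posts match the model with shelf centre (0.457, 0.272) and yaw 0.083 to within half a pixel. I'll nudge and lower the slab.

Request:
{"api": "carry_out", "payload": {
  "targets": [
    {"dx": 0.006,"dy": 0.01,"dz": 0,"wx": 0,"wy": 0,"wz": 0,"fingers": 0.4},
    {"dx": 0,"dy": 0,"dz": 0,"wx": 0,"wy": 0,"wz": 0,"fingers": 0.4},
    {"dx": 0,"dy": 0,"dz": -0.03,"wx": 0,"wy": 0,"wz": 0,"fingers": 0.4},
    {"dx": 0,"dy": 0,"dz": -0.03,"wx": 0,"wy": 0,"wz": 0,"fingers": 0.4},
    {"dx": 0,"dy": 0,"dz": -0.02,"wx": 0,"wy": 0,"wz": 0,"fingers": 0.4},
    {"dx": 0,"dy": 0,"dz": 0,"wx": 0,"wy": 0,"wz": 0,"fingers": 0.4},
    {"dx": 0,"dy": 0,"dz": 0,"wx": 0,"wy": 0,"wz": 0,"fingers": 0.4},
    {"dx": 0,"dy": 0,"dz": 0,"wx": 0,"wy": 0,"wz": 0,"fingers": 0.4}
  ]
}}

```text
clock: 23.62
tool_pos: [0.4577, 0.2736, 0.039]
tool_rot: [[-0.085, 0.996, -0.0], [0.996, 0.085, -0.0], [-0.0, -0.0, -1.0]]
contact_force: [1.1, -0.5, -1.2]
gripper_width: 0.512
finger_force: 61.6
```

Request:
{"api": "carry_out", "payload": {
  "targets": [
    {"dx": -0.003,"dy": -0.006,"dz": 0,"wx": 0,"wy": 0,"wz": 0,"fingers": 0.4},
    {"dx": 0,"dy": 0,"dz": -0.008,"wx": 0,"wy": 0,"wz": 0,"fingers": 0.4},
    {"dx": 0,"dy": 0,"dz": -0.008,"wx": 0,"wy": 0,"wz": 0,"fingers": 0.4},
    {"dx": 0,"dy": 0,"dz": 0,"wx": 0,"wy": 0,"wz": 0,"fingers": 0.4},
    {"dx": 0,"dy": 0,"dz": 0,"wx": 0,"wy": 0,"wz": 0,"fingers": 0.4},
    {"dx": 0,"dy": 0,"dz": 0,"wx": 0,"wy": 0,"wz": 0,"fingers": 0.4},
    {"dx": 0,"dy": 0,"dz": 0,"wx": 0,"wy": 0,"wz": 0,"fingers": 0.4},
    {"dx": 0,"dy": 0,"dz": 0,"wx": 0,"wy": 0,"wz": 0,"fingers": 0.4}
  ]
}}

```text
clock: 24.28
tool_pos: [0.4572, 0.2724, 0.0359]
tool_rot: [[-0.085, 0.996, 0.0], [0.996, 0.085, 0.0], [0.0, 0.0, -1.0]]
contact_force: [-0.1, -0.3, -1.3]
gripper_width: 0.512
finger_force: 61.6
```

Request:
{"api": "carry_out", "payload": {
  "targets": [
    {"dx": 0,"dy": 0,"dz": -0.005,"wx": 0,"wy": 0,"wz": 0,"fingers": 0.4},
    {"dx": 0,"dy": 0,"dz": 0,"wx": 0,"wy": 0,"wz": 0,"fingers": 0.4},
    {"dx": 0,"dy": 0,"dz": 0,"wx": 0,"wy": 0,"wz": 0,"fingers": 0.4},
    {"dx": 0,"dy": 0,"dz": 0,"wx": 0,"wy": 0,"wz": 0,"fingers": 0.4},
    {"dx": 0,"dy": 0,"dz": 0,"wx": 0,"wy": 0,"wz": 0,"fingers": 0.4},
    {"dx": 0,"dy": 0,"dz": 0,"wx": 0,"wy": 0,"wz": 0,"fingers": 0.4},
    {"dx": 0,"dy": 0,"dz": 0,"wx": 0,"wy": 0,"wz": 0,"fingers": 0.4},
    {"dx": 0,"dy": 0,"dz": 0,"wx": 0,"wy": 0,"wz": 0,"fingers": 0.4}
  ]
}}

```text
clock: 24.95
tool_pos: [0.4574, 0.2724, 0.0353]
tool_rot: [[-0.085, 0.996, 0.001], [0.996, 0.085, 0.0], [0.0, 0.001, -1.0]]
contact_force: [-2.0, -1.4, 1.9]
gripper_width: 0.507
finger_force: 62.1
```

Contact. Releasing, then on to the cone.

Request:
{"api": "carry_out", "payload": {
  "targets": [
    {"dx": 0,"dy": 0,"dz": 0,"wx": 0,"wy": 0,"wz": 0,"fingers": 0.53},
    {"dx": 0,"dy": 0,"dz": 0,"wx": 0,"wy": 0,"wz": 0,"fingers": 0.58},
    {"dx": 0,"dy": 0,"dz": 0,"wx": 0,"wy": 0,"wz": 0,"fingers": 0.7},
    {"dx": 0,"dy": 0,"dz": 0,"wx": 0,"wy": 0,"wz": 0,"fingers": 0.8},
    {"dx": 0,"dy": 0,"dz": 0.05,"wx": 0,"wy": 0,"wz": 0,"fingers": 0.8},
    {"dx": 0,"dy": 0,"dz": 0.15,"wx": 0,"wy": 0,"wz": 0,"fingers": 0.8},
    {"dx": 0,"dy": 0,"dz": 0.15,"wx": 0,"wy": 0,"wz": 0,"fingers": 0.8},
    {"dx": 0,"dy": 0,"dz": 0.15,"wx": 0,"wy": 0,"wz": 0,"fingers": 0.8}
  ]
}}

```text
clock: 25.62
tool_pos: [0.4567, 0.2722, 0.1362]
tool_rot: [[-0.085, 0.996, -0.001], [0.996, 0.085, -0.0], [-0.0, -0.001, -1.0]]
contact_force: [0.3, 0.8, 0.7]
gripper_width: 0.798
finger_force: 0.0
```

Request:
{"api": "carry_out", "payload": {
  "targets": [
    {"dx": 0.095,"dy": -0.165,"dz": 0,"wx": 0,"wy": 0,"wz": 0,"fingers": 0.6},
    {"dx": 0.095,"dy": -0.165,"dz": 0,"wx": 0,"wy": 0,"wz": 0,"fingers": 0.6},
    {"dx": 0.095,"dy": -0.165,"dz": 0,"wx": 0,"wy": 0,"wz": 0,"fingers": 0.6},
    {"dx": 0.095,"dy": -0.165,"dz": 0,"wx": 0,"wy": 0,"wz": 0,"fingers": 0.6},
    {"dx": 0.095,"dy": -0.165,"dz": 0,"wx": 0,"wy": 0,"wz": 0,"fingers": 0.6},
    {"dx": 0.095,"dy": -0.165,"dz": 0,"wx": 0,"wy": 0,"wz": 0,"fingers": 0.6},
    {"dx": 0.095,"dy": -0.165,"dz": 0,"wx": 0,"wy": 0,"wz": 0,"fingers": 0.6},
    {"dx": 0.095,"dy": -0.165,"dz": 0,"wx": 0,"wy": 0,"wz": 0,"fingers": 0.6}
  ]
}}

```text
clock: 26.28
tool_pos: [0.6099, 0.0066, 0.1357]
tool_rot: [[-0.085, 0.996, 0.001], [0.996, 0.085, 0.0], [-0.0, 0.001, -1.0]]
contact_force: [0.8, 1.0, 0.2]
gripper_width: 0.604
finger_force: 0.0
```

```bash
python3 - <<'E'
from h import *
s=arm.state();p=s['tool_pos'];y=s['tool_rot'][:,1];print(p,np.arctan2(y[1],y[0]),s['joints'])
S=snap('side','side14');T=snap('top','top14');g=S['image'].astype(int).sum(2)
c=np.array([.457,.272]);u=np.array([-.0833,.9965]);v=np.array([.9965,.0833])
for a in(-1,1):
  for b in(-1,1):print('pred',proj(S,[*(c+a*.023*v+b*.075*u),.072]))
for q in(299,303,308,313,316):print(q,'rows110-128',g[108:126,q].tolist(),'148-160',g[146:162,q].tolist())
for r in (125,135,145):print(r,g[r,288:324].tolist())
# cone top edges side, in side0
A=load('side0');m=A['image'].astype(int)
for r in range(268,294,2):print(r,m[r,410:436].sum(1).tolist())
print('cone foot pred',proj(A,[.6704,-.0975,0]),proj(A,[.6704,-.0975,.042]))
E
```

```text
[0.60990105 0.00655516 0.13573751] 0.08487815698081318 [-8.22747055e-02  2.39845007e-01  1.32617163e+00  1.57370124e-04
  1.57455328e+00 -1.67152183e-01]
pred [298.13293668 162.90939784]
pred [293.76054721 126.31052212]
pred [318.7596698 161.7297861]
pred [312.4598676  125.34346482]
299 rows110-128 [424, 425, 425, 428, 429, 428, 428, 428, 427, 428, 430, 430, 430, 432, 430, 431, 431, 431] 148-160 [448, 446, 448, 445, 447, 446, 448, 448, 448, 448, 449, 448, 448, 446, 445, 440]
303 rows110-128 [418, 418, 422, 423, 424, 423, 424, 422, 424, 426, 431, 430, 430, 430, 430, 430, 431, 435] 148-160 [446, 446, 446, 446, 448, 446, 445, 448, 448, 445, 447, 445, 445, 446, 448, 432]
308 rows110-128 [412, 415, 416, 418, 420, 421, 421, 427, 428, 429, 431, 431, 431, 431, 432, 433, 430, 436] 148-160 [445, 445, 446, 445, 446, 445, 445, 446, 446, 446, 444, 445, 448, 447, 448, 423]
313 rows110-128 [417, 415, 417, 415, 417, 422, 426, 427, 429, 431, 428, 431, 431, 431, 432, 431, 430, 430] 148-160 [447, 448, 449, 445, 447, 448, 448, 447, 446, 447, 446, 446, 447, 445, 443, 400]
316 rows110-128 [426, 421, 421, 
[... 1844 characters left out ...]
226, 229, 229, 227, 230, 233, 235, 240, 249, 272, 329, 357, 361, 360, 356, 355, 352, 351]
286 [363, 362, 334, 275, 225, 215, 217, 222, 226, 228, 227, 228, 230, 233, 236, 240, 251, 283, 332, 356, 360, 361, 360, 362, 361, 359]
288 [361, 338, 278, 232, 220, 216, 217, 221, 222, 224, 225, 227, 232, 233, 235, 239, 262, 311, 349, 362, 358, 360, 359, 359, 358, 357]
290 [358, 351, 333, 281, 240, 225, 221, 222, 222, 222, 225, 225, 227, 230, 235, 256, 305, 345, 359, 361, 361, 362, 359, 359, 359, 356]
292 [355, 358, 357, 347, 338, 304, 277, 275, 274, 274, 272, 280, 293, 311, 335, 352, 360, 363, 362, 360, 359, 360, 360, 361, 362, 361]
cone foot pred [420.44476112 287.28111942] [423.7183575  272.46570936]
```

The slab lies on both posts; its edges at (294.2,135), (313.5,135) and front row 161.5 are within 1 mm of the plan. The cone top is at (424,272), as predicted for (0.6705,−0.097). Grasping the cone.

Request:
{"api": "carry_out", "payload": {
  "targets": [
    {"dx": 0.1,"dy": -0.17,"dz": 0,"wx": 0,"wy": 0,"wz": 0,"fingers": 0.6},
    {"dx": 0.1,"dy": -0.17,"dz": 0,"wx": 0,"wy": 0,"wz": 0,"fingers": 0.6},
    {"dx": 0.107,"dy": -0.186,"dz": 0,"wx": 0,"wy": 0,"wz": 0,"fingers": 0.6},
    {"dx": 0,"dy": 0,"dz": -0.15,"wx": 0,"wy": 0,"wz": 0,"fingers": 0.6},
    {"dx": 0,"dy": 0,"dz": -0.1,"wx": 0,"wy": 0,"wz": 0,"fingers": 0.6},
    {"dx": 0,"dy": 0,"dz": -0.05,"wx": 0,"wy": 0,"wz": 0,"fingers": 0.6},
    {"dx": 0,"dy": 0,"dz": 0,"wx": 0,"wy": 0,"wz": 0,"fingers": 0.6},
    {"dx": 0,"dy": 0,"dz": 0,"wx": 0,"wy": 0,"wz": 0,"fingers": 0.6}
  ]
}}

```text
clock: 27.05
tool_pos: [0.6695, -0.0949, 0.0749]
tool_rot: [[-0.086, 0.996, -0.001], [0.996, 0.086, 0.0], [0.0, -0.001, -1.0]]
contact_force: [-0.2, -0.8, -1.1]
gripper_width: 0.603
finger_force: 0.0
```

Request:
{"api": "carry_out", "payload": {
  "targets": [
    {"dx": 0,"dy": 0,"dz": 0,"wx": 0,"wy": 0,"wz": 0,"fingers": 0.6},
    {"dx": 0,"dy": 0,"dz": 0,"wx": 0,"wy": 0,"wz": 0,"fingers": 0.6},
    {"dx": 0,"dy": 0,"dz": 0,"wx": 0,"wy": 0,"wz": 0,"fingers": 0.6},
    {"dx": 0,"dy": 0,"dz": 0,"wx": 0,"wy": 0,"wz": 0,"fingers": 0.6},
    {"dx": 0,"dy": 0,"dz": 0,"wx": 0,"wy": 0,"wz": 0,"fingers": 0.6},
    {"dx": 0,"dy": 0,"dz": 0,"wx": 0,"wy": 0,"wz": 0,"fingers": 0.6},
    {"dx": 0,"dy": 0,"dz": 0,"wx": 0,"wy": 0,"wz": 0,"fingers": 0.6},
    {"dx": 0,"dy": 0,"dz": 0,"wx": 0,"wy": 0,"wz": 0,"fingers": 0.6}
  ]
}}

```text
clock: 27.72
tool_pos: [0.6698, -0.0958, 0.0748]
tool_rot: [[-0.085, 0.996, 0.0], [0.996, 0.085, 0.0], [0.0, 0.0, -1.0]]
contact_force: [0.5, 0.5, 0.4]
gripper_width: 0.599
finger_force: 0.0
```

Request:
{"api": "carry_out", "payload": {
  "targets": [
    {"dx": 0.004,"dy": -0.006,"dz": -0.14,"wx": 0,"wy": 0,"wz": 0,"fingers": 0.6},
    {"dx": 0,"dy": 0,"dz": -0.14,"wx": 0,"wy": 0,"wz": 0,"fingers": 0.6},
    {"dx": 0,"dy": 0,"dz": -0.14,"wx": 0,"wy": 0,"wz": 0,"fingers": 0.6},
    {"dx": 0,"dy": 0,"dz": -0.07,"wx": 0,"wy": 0,"wz": 0,"fingers": 0.6},
    {"dx": 0,"dy": 0,"dz": 0,"wx": 0,"wy": 0,"wz": 0,"fingers": 0.6},
    {"dx": 0,"dy": 0,"dz": 0,"wx": 0,"wy": 0,"wz": 0,"fingers": 0.45},
    {"dx": 0,"dy": 0,"dz": 0,"wx": 0,"wy": 0,"wz": 0,"fingers": 0.36},
    {"dx": 0,"dy": 0,"dz": 0,"wx": 0,"wy": 0,"wz": 0,"fingers": 0.3}
  ]
}}

```text
clock: 28.38
tool_pos: [0.6727, -0.0975, -0.0202]
tool_rot: [[-0.085, 0.996, 0.005], [0.996, 0.085, -0.001], [-0.002, 0.005, -1.0]]
contact_force: [0.3, 0.2, 0.2]
gripper_width: 0.302
finger_force: 0.0
```

Request:
{"api": "carry_out", "payload": {
  "targets": [
    {"dx": 0,"dy": 0,"dz": 0,"wx": 0,"wy": 0,"wz": 0,"fingers": 0.25},
    {"dx": 0,"dy": 0,"dz": 0,"wx": 0,"wy": 0,"wz": 0,"fingers": 0.2},
    {"dx": 0,"dy": 0,"dz": 0,"wx": 0,"wy": 0,"wz": 0,"fingers": 0.1},
    {"dx": 0,"dy": 0,"dz": 0,"wx": 0,"wy": 0,"wz": 0,"fingers": 0.1},
    {"dx": 0,"dy": 0,"dz": 0,"wx": 0,"wy": 0,"wz": 0,"fingers": 0.1},
    {"dx": 0,"dy": 0,"dz": 0,"wx": 0,"wy": 0,"wz": 0,"fingers": 0.1},
    {"dx": 0,"dy": 0,"dz": 0,"wx": 0,"wy": 0,"wz": 0,"fingers": 0.1},
    {"dx": 0,"dy": 0,"dz": 0,"wx": 0,"wy": 0,"wz": 0,"fingers": 0.1}
  ]
}}

```text
clock: 29.05
tool_pos: [0.6728, -0.0975, -0.0199]
tool_rot: [[-0.085, 0.996, 0.006], [0.996, 0.085, -0.001], [-0.002, 0.005, -1.0]]
contact_force: [-0.0, 0.3, 5.9]
gripper_width: 0.223
finger_force: 58.5
```

Cone gripped (19 mm, 58 N). Lifting and carrying it.

Request:
{"api": "carry_out", "payload": {
  "targets": [
    {"dx": 0,"dy": 0,"dz": 0.04,"wx": 0,"wy": 0,"wz": 0,"fingers": 0.1},
    {"dx": 0,"dy": 0,"dz": 0.14,"wx": 0,"wy": 0,"wz": 0,"fingers": 0.1},
    {"dx": 0,"dy": 0,"dz": 0.16,"wx": 0,"wy": 0,"wz": 0,"fingers": 0.1},
    {"dx": 0,"dy": 0,"dz": 0.16,"wx": 0,"wy": 0,"wz": 0,"fingers": 0.1},
    {"dx": 0,"dy": 0,"dz": 0.16,"wx": 0,"wy": 0,"wz": 0,"fingers": 0.1},
    {"dx": 0,"dy": 0,"dz": 0.16,"wx": 0,"wy": 0,"wz": 0,"fingers": 0.1},
    {"dx": -0.105,"dy": 0.16,"dz": 0,"wx": 0,"wy": 0,"wz": 0,"fingers": 0.1},
    {"dx": -0.105,"dy": 0.16,"dz": 0,"wx": 0,"wy": 0,"wz": 0,"fingers": 0.1}
  ]
}}

```text
clock: 29.72
tool_pos: [0.6307, -0.0341, 0.1451]
tool_rot: [[-0.082, 0.997, 0.008], [0.997, 0.082, -0.001], [-0.002, 0.008, -1.0]]
contact_force: [-0.1, 1.1, -0.4]
gripper_width: 0.222
finger_force: 58.8
```

Request:
{"api": "carry_out", "payload": {
  "targets": [
    {"dx": -0.105,"dy": 0.16,"dz": 0,"wx": 0,"wy": 0,"wz": 0,"fingers": 0.1},
    {"dx": -0.105,"dy": 0.16,"dz": 0,"wx": 0,"wy": 0,"wz": 0,"fingers": 0.1},
    {"dx": -0.105,"dy": 0.16,"dz": 0,"wx": 0,"wy": 0,"wz": 0,"fingers": 0.1},
    {"dx": -0.105,"dy": 0.16,"dz": 0,"wx": 0,"wy": 0,"wz": 0,"fingers": 0.1},
    {"dx": -0.105,"dy": 0.16,"dz": 0,"wx": 0,"wy": 0,"wz": 0,"fingers": 0.1},
    {"dx": -0.105,"dy": 0.16,"dz": 0,"wx": 0,"wy": 0,"wz": 0,"fingers": 0.1},
    {"dx": -0.105,"dy": 0.16,"dz": 0,"wx": 0,"wy": 0,"wz": 0,"fingers": 0.1},
    {"dx": -0.105,"dy": 0.16,"dz": 0,"wx": 0,"wy": 0,"wz": 0,"fingers": 0.1}
  ]
}}

```text
clock: 30.38
tool_pos: [0.4592, 0.2242, 0.1414]
tool_rot: [[-0.085, 0.996, 0.001], [0.996, 0.085, 0.0], [0.0, 0.001, -1.0]]
contact_force: [-0.7, 1.3, 0.5]
gripper_width: 0.226
finger_force: 58.8
```

Request:
{"api": "carry_out", "payload": {
  "targets": [
    {"dx": 0,"dy": 0,"dz": 0,"wx": 0,"wy": 0,"wz": 0,"fingers": 0.1},
    {"dx": 0,"dy": 0,"dz": 0,"wx": 0,"wy": 0,"wz": 0,"fingers": 0.1},
    {"dx": 0,"dy": 0,"dz": -0.1,"wx": 0,"wy": 0,"wz": 0,"fingers": 0.1},
    {"dx": 0,"dy": 0,"dz": -0.1,"wx": 0,"wy": 0,"wz": 0,"fingers": 0.1},
    {"dx": 0,"dy": 0,"dz": -0.1,"wx": 0,"wy": 0,"wz": 0,"fingers": 0.1},
    {"dx": 0,"dy": 0,"dz": 0,"wx": 0,"wy": 0,"wz": 0,"fingers": 0.1},
    {"dx": 0,"dy": 0,"dz": 0,"wx": 0,"wy": 0,"wz": 0,"fingers": 0.1},
    {"dx": 0,"dy": 0,"dz": 0,"wx": 0,"wy": 0,"wz": 0,"fingers": 0.1}
  ]
}}

```text
clock: 31.05
tool_pos: [0.4619, 0.2224, 0.0821]
tool_rot: [[-0.084, 0.997, 0.002], [0.997, 0.084, 0.0], [0.0, 0.002, -1.0]]
contact_force: [-0.3, 0.2, 1.3]
gripper_width: 0.225
finger_force: 58.8
```

```bash
python3 - <<'E'
from h import *
s=arm.state();p=s['tool_pos'];print(p,s['gripper_width'],s['finger_force'],s['tool_rot'][:,2])
S=snap('side','side15');g=S['image'].astype(int).sum(2)
f0=proj(S,p+[0,0,.0199]);print('foot pred',f0)
x0=int(f0[0])-16
for r in range(int(f0[1])-14,int(f0[1])+12):print(r,x0,g[r,x0:x0+33].tolist())
E
```

```text
[0.46186052 0.22244962 0.08205405] 0.22530608783284412 58.84819689861615 [ 1.69746375e-03  2.91065530e-04 -9.99998517e-01]
foot pred [307.70191517 144.69543922]
130 291 [415, 407, 370, 384, 383, 286, 168, 125, 135, 151, 166, 202, 253, 264, 258, 258, 258, 251, 248, 242, 198, 163, 174, 169, 143, 130, 205, 345, 408, 419, 416, 419, 422]
131 291 [426, 413, 370, 388, 399, 298, 170, 128, 142, 173, 181, 187, 220, 237, 238, 242, 241, 231, 228, 242, 199, 159, 172, 170, 146, 130, 209, 355, 417, 424, 422, 422, 422]
132 291 [425, 411, 373, 387, 395, 298, 170, 129, 139, 169, 180, 170, 196, 218, 225, 225, 225, 220, 219, 224, 186, 157, 168, 168, 146, 130, 207, 352, 415, 423, 422, 422, 422]
133 291 [422, 413, 383, 390, 392, 299, 175, 124, 141, 169, 178, 168, 192, 214, 220, 222, 217, 217, 214, 204, 169, 152, 169, 170, 148, 131, 208, 354, 414, 423, 420, 423, 422]
134 291 [421, 416, 396, 385, 387, 301, 183, 131, 140, 171, 175, 169, 193, 215, 222, 221, 220, 217, 213, 202, 166, 151, 170, 168, 149, 134, 212, 357, 416, 423, 421, 423, 421]
135 291 [423, 421, 409, 382, 379, 302, 183, 134, 145, 169, 179, 170, 
[... 2884 characters left out ...]
423]
152 291 [254, 255, 253, 255, 266, 324, 392, 420, 424, 425, 424, 422, 420, 421, 420, 423, 426, 425, 424, 422, 424, 424, 424, 424, 416, 393, 401, 420, 423, 423, 422, 424, 423]
153 291 [255, 256, 254, 257, 258, 294, 354, 388, 410, 419, 418, 401, 389, 384, 392, 408, 420, 421, 420, 424, 421, 421, 422, 424, 419, 395, 402, 418, 421, 425, 422, 423, 423]
154 291 [256, 257, 257, 255, 254, 254, 277, 306, 355, 383, 377, 332, 299, 291, 308, 353, 381, 387, 390, 404, 399, 388, 391, 412, 421, 409, 412, 422, 423, 423, 422, 421, 423]
155 291 [252, 254, 254, 257, 252, 242, 245, 256, 279, 292, 290, 273, 256, 254, 260, 280, 292, 292, 308, 343, 328, 297, 307, 354, 380, 382, 406, 421, 423, 423, 424, 422, 423]
```

The cone's foot edge is at (307.3,147.4), about 1.6 px above prediction, so it is held either slightly high or slightly in +y. The touch-down height will tell which. Lowering with checks.

Request:
{"api": "carry_out", "payload": {
  "targets": [
    {"dx": -0.003,"dy": 0,"dz": -0.06,"wx": 0,"wy": 0,"wz": 0,"fingers": 0.1},
    {"dx": 0,"dy": 0,"dz": -0.05,"wx": 0,"wy": 0,"wz": 0,"fingers": 0.1},
    {"dx": 0,"dy": 0,"dz": -0.025,"wx": 0,"wy": 0,"wz": 0,"fingers": 0.1},
    {"dx": 0,"dy": 0,"dz": -0.01,"wx": 0,"wy": 0,"wz": 0,"fingers": 0.1},
    {"dx": 0,"dy": 0,"dz": 0,"wx": 0,"wy": 0,"wz": 0,"fingers": 0.1},
    {"dx": 0,"dy": 0,"dz": 0,"wx": 0,"wy": 0,"wz": 0,"fingers": 0.1},
    {"dx": 0,"dy": 0,"dz": 0,"wx": 0,"wy": 0,"wz": 0,"fingers": 0.1},
    {"dx": 0,"dy": 0,"dz": 0,"wx": 0,"wy": 0,"wz": 0,"fingers": 0.1}
  ]
}}

```text
clock: 31.77
tool_pos: [0.4594, 0.2227, 0.0521]
tool_rot: [[-0.085, 0.996, -0.001], [0.996, 0.085, -0.001], [-0.001, -0.001, -1.0]]
contact_force: [-3.9, -1.3, 5.5]
gripper_width: 0.226
finger_force: 59.5
```

```bash
python3 - <<'E'
from h import *
s=arm.state();p=s['tool_pos'];print(p,s['contact_force'],s['tool_rot'][:,2])
S=snap('side','side16');g=S['image'].astype(int).sum(2)
for y in(.2102,.2222):print(y,proj(S,[.461,y,.072]))
print('top',proj(S,[.461,.2222,.114]))
print('slab front',[proj(S,[*(np.array([.457,.272])-.075*np.array([-.083,.9965])+k*np.array([.9965,.083])),.072]) for k in(-.015,0,.015)])
for r in range(138,166):print(r,g[r,296:320].tolist())
E
```

```text
[0.45940849 0.22272737 0.05206512] [-3.93481798 -1.27035115  5.51340378] [-1.26384145e-03 -7.74075612e-04 -9.99998902e-01]
0.2102 [307.43635417 158.86657137]
0.2222 [307.42350972 155.71272971]
top [307.26985635 140.24802649]
slab front [array([301.71917462, 162.7025825 ]), array([308.4520058 , 162.31875825]), array([315.17141267, 161.93569928])]
138 [125, 126, 125, 124, 157, 264, 375, 414, 410, 398, 396, 407, 409, 361, 251, 151, 126, 126, 127, 128, 125, 144, 188, 248]
139 [125, 128, 127, 126, 145, 243, 353, 385, 359, 329, 325, 350, 375, 345, 247, 151, 127, 129, 129, 124, 148, 215, 297, 368]
140 [131, 126, 129, 125, 139, 214, 309, 321, 293, 274, 272, 287, 308, 305, 232, 156, 142, 137, 130, 130, 185, 305, 385, 418]
141 [151, 125, 127, 139, 153, 201, 283, 290, 265, 261, 264, 260, 263, 273, 216, 159, 166, 161, 137, 134, 219, 354, 414, 425]
142 [170, 125, 134, 158, 180, 188, 241, 254, 250, 251, 252, 244, 242, 260, 215, 166, 173, 174, 145, 136, 222, 361, 419, 426]
143 [183, 131, 135, 163, 176, 178, 215, 232, 230, 231, 230, 223, 229, 250, 209, 160, 169, 169, 146, 134, 223, 358, 418, 424]
14
[... 2047 characters left out ...]
 256, 254, 257, 257, 255, 255, 264, 288, 277, 260, 255, 263, 310, 387, 421]
161 [235, 233, 251, 257, 257, 259, 257, 258, 260, 256, 256, 255, 253, 253, 248, 268, 309, 291, 256, 246, 250, 296, 379, 420]
162 [222, 216, 237, 248, 247, 247, 248, 247, 246, 246, 243, 240, 237, 233, 231, 234, 253, 243, 225, 220, 221, 275, 373, 420]
163 [217, 200, 210, 217, 219, 216, 216, 217, 215, 218, 219, 219, 213, 213, 212, 211, 214, 214, 212, 213, 227, 282, 375, 420]
164 [227, 200, 201, 205, 206, 206, 206, 208, 208, 207, 209, 207, 207, 206, 205, 208, 209, 209, 223, 269, 300, 342, 394, 423]
165 [248, 225, 211, 203, 200, 201, 206, 206, 206, 208, 206, 204, 202, 203, 205, 205, 204, 206, 250, 349, 399, 413, 420, 425]
```

Foot edge at row 158.5 matches in y; the foot centre at col 306 is about 2 mm low in x. I'll lift slightly, correct and lower.

Request:
{"api": "carry_out", "payload": {
  "targets": [
    {"dx": 0,"dy": 0,"dz": 0.015,"wx": 0,"wy": 0,"wz": 0,"fingers": 0.1},
    {"dx": 0.009,"dy": -0.002,"dz": 0,"wx": 0,"wy": 0,"wz": 0,"fingers": 0.1},
    {"dx": 0,"dy": 0,"dz": 0,"wx": 0,"wy": 0,"wz": 0,"fingers": 0.1},
    {"dx": 0,"dy": 0,"dz": 0,"wx": 0,"wy": 0,"wz": 0,"fingers": 0.1},
    {"dx": 0,"dy": 0,"dz": 0,"wx": 0,"wy": 0,"wz": 0,"fingers": 0.1},
    {"dx": 0,"dy": 0,"dz": -0.008,"wx": 0,"wy": 0,"wz": 0,"fingers": 0.1},
    {"dx": 0,"dy": 0,"dz": 0,"wx": 0,"wy": 0,"wz": 0,"fingers": 0.1},
    {"dx": 0,"dy": 0,"dz": 0,"wx": 0,"wy": 0,"wz": 0,"fingers": 0.1}
  ]
}}

```text
clock: 32.48
tool_pos: [0.4617, 0.2226, 0.0529]
tool_rot: [[-0.085, 0.996, -0.0], [0.996, 0.085, -0.0], [-0.0, -0.0, -1.0]]
contact_force: [-0.6, 0.1, 0.6]
gripper_width: 0.228
finger_force: 58.9
```

Request:
{"api": "carry_out", "payload": {
  "targets": [
    {"dx": -0.001,"dy": 0,"dz": -0.004,"wx": 0,"wy": 0,"wz": 0,"fingers": 0.1},
    {"dx": 0,"dy": 0,"dz": 0,"wx": 0,"wy": 0,"wz": 0,"fingers": 0.1},
    {"dx": 0,"dy": 0,"dz": 0,"wx": 0,"wy": 0,"wz": 0,"fingers": 0.24},
    {"dx": 0,"dy": 0,"dz": 0,"wx": 0,"wy": 0,"wz": 0,"fingers": 0.28},
    {"dx": 0,"dy": 0,"dz": 0,"wx": 0,"wy": 0,"wz": 0,"fingers": 0.35},
    {"dx": 0,"dy": 0,"dz": 0,"wx": 0,"wy": 0,"wz": 0,"fingers": 0.45},
    {"dx": 0,"dy": 0,"dz": 0,"wx": 0,"wy": 0,"wz": 0,"fingers": 0.55},
    {"dx": 0,"dy": 0,"dz": 0,"wx": 0,"wy": 0,"wz": 0,"fingers": 0.6}
  ]
}}

```text
clock: 33.15
tool_pos: [0.4617, 0.2226, 0.0525]
tool_rot: [[-0.085, 0.996, 0.0], [0.996, 0.085, 0.0], [0.0, 0.0, -1.0]]
contact_force: [-0.7, -0.8, 0.5]
gripper_width: 0.604
finger_force: 0.0
```

Request:
{"api": "carry_out", "payload": {
  "targets": [
    {"dx": 0,"dy": 0,"dz": 0.04,"wx": 0,"wy": 0,"wz": 0,"fingers": 0.6},
    {"dx": 0,"dy": 0,"dz": 0.1,"wx": 0,"wy": 0,"wz": 0,"fingers": 0.6},
    {"dx": 0,"dy": 0,"dz": 0.15,"wx": 0,"wy": 0,"wz": 0,"fingers": 0.6},
    {"dx": 0,"dy": 0,"dz": 0.15,"wx": 0,"wy": 0,"wz": 0,"fingers": 0.6},
    {"dx": -0.02,"dy": -0.18,"dz": 0,"wx": 0,"wy": 0,"wz": -0.2,"fingers": 0.8},
    {"dx": -0.02,"dy": -0.18,"dz": 0,"wx": 0,"wy": 0,"wz": -0.2,"fingers": 0.8},
    {"dx": -0.02,"dy": -0.18,"dz": 0,"wx": 0,"wy": 0,"wz": -0.2,"fingers": 0.8},
    {"dx": -0.02,"dy": -0.18,"dz": 0,"wx": 0,"wy": 0,"wz": -0.2,"fingers": 0.8}
  ]
}}

```text
clock: 33.82
tool_pos: [0.4455, 0.0775, 0.1416]
tool_rot: [[0.313, 0.95, 0.002], [0.95, -0.313, -0.0], [0.0, 0.002, -1.0]]
contact_force: [1.3, -0.2, -0.4]
gripper_width: 0.799
finger_force: 0.0
```

Request:
{"api": "carry_out", "payload": {
  "targets": [
    {"dx": -0.02,"dy": -0.18,"dz": 0,"wx": 0,"wy": 0,"wz": -0.2,"fingers": 0.8},
    {"dx": -0.06,"dy": -0.18,"dz": 0,"wx": 0,"wy": 0,"wz": -0.21,"fingers": 0.8},
    {"dx": 0,"dy": 0,"dz": 0,"wx": 0,"wy": 0,"wz": 0,"fingers": 0.8},
    {"dx": 0,"dy": 0,"dz": 0,"wx": 0,"wy": 0,"wz": 0,"fingers": 0.8},
    {"dx": 0,"dy": 0,"dz": 0,"wx": 0,"wy": 0,"wz": 0,"fingers": 0.8},
    {"dx": 0,"dy": 0,"dz": 0,"wx": 0,"wy": 0,"wz": 0,"fingers": 0.8},
    {"dx": 0,"dy": 0,"dz": 0,"wx": 0,"wy": 0,"wz": 0,"fingers": 0.8},
    {"dx": 0,"dy": 0,"dz": 0,"wx": 0,"wy": 0,"wz": 0,"fingers": 0.8}
  ]
}}

```text
clock: 34.48
tool_pos: [0.4298, 0.0077, 0.1404]
tool_rot: [[0.495, 0.869, -0.0], [0.869, -0.495, 0.0], [0.0, -0.0, -1.0]]
contact_force: [0.1, -0.3, 0.5]
gripper_width: 0.8
finger_force: 0.0
```

```bash
python3 - <<'E'
from h import *
s=arm.state();p=s['tool_pos'];y=s['tool_rot'][:,1];print(p,np.arctan2(y[1],y[0]))
S=snap('side','side17');g=S['image'].astype(int).sum(2)
print('cone pred near edge',proj(S,[.461,.2102,.072]),'top',proj(S,[.461,.2222,.114]))
for r in range(136,164,2):print(r,g[r,292:322].tolist())
# cup vs board edge, cup outline in side0
A=load('side0')['image'].astype(int);hs=cv2.cvtColor(load('side0')['image'],cv2.COLOR_RGB2HSV)
m=((hs[:,:,0]<9)|(hs[:,:,0]>172))&(hs[:,:,1]>130);m[:225]=0;m[262:]=0;m[:,:270]=0;m[:,312:]=0
for r in range(226,260):print(r,''.join('o' if v else '.' for v in m[r,274:308]))
print('cup pred',[proj(S,[.4285+a,-.0005+b,z]) for a,b,z in((-.024,0,.04),(.024,0,.04),(0,.024,.04),(0,-.024,.04),(0,-.02,0))])
t=lambda u,v:((u+.5)/4-.5+300,(v+.5)/4-.5+125);T=load('top0')
a=atz(T,t(270,580),.02)[:2]-[.002,.004];b=atz(T,t(515,165),.02)[:2]-[.002,.004];d=(b-a)/np.linalg.norm(b-a);print(a,b,np.arctan2(d[1],d[0]),'cup dist',np.cross(d,np.array([.4285,-.0005])-a))
E
```

```text
[0.42984161 0.0077072  0.14044037] -0.5174603748027097
cone pred near edge [307.43635417 158.86657137] top [307.26985635 140.24802649]
136 [117, 116, 117, 117, 119, 118, 116, 117, 122, 124, 121, 127, 131, 134, 155, 196, 207, 196, 211, 290, 363, 390, 410, 427, 436, 438, 437, 440, 431, 413]
138 [120, 119, 118, 118, 120, 118, 120, 117, 121, 119, 122, 122, 125, 129, 138, 163, 193, 210, 216, 218, 226, 241, 259, 292, 338, 378, 398, 390, 329, 241]
140 [122, 121, 119, 119, 120, 122, 121, 118, 121, 121, 121, 124, 126, 125, 126, 126, 137, 146, 161, 179, 189, 201, 209, 216, 216, 218, 220, 220, 216, 212]
142 [118, 121, 122, 119, 124, 120, 119, 123, 125, 122, 122, 121, 122, 123, 125, 127, 136, 140, 142, 139, 139, 143, 148, 158, 164, 170, 173, 186, 206, 212]
144 [122, 120, 125, 125, 122, 123, 124, 123, 122, 123, 122, 125, 127, 124, 126, 136, 158, 175, 164, 147, 142, 139, 138, 140, 142, 145, 151, 152, 151, 165]
146 [121, 123, 121, 125, 124, 124, 125, 122, 125, 124, 126, 122, 123, 125, 129, 133, 153, 184, 198, 173, 144, 139, 133, 132, 130, 128, 135, 137, 140, 141]
148 [121, 123, 125, 124, 122, 125, 
[... 2276 characters left out ...]
....................
254 ..................................
255 ..................................
256 ..................................
257 ..................................
258 ..................................
259 ..................................
cup pred [array([278.95393234, 236.23602391]), array([303.4863969 , 236.02736113]), array([291.49573801, 227.54553551]), array([290.93991603, 245.04975683]), array([291.58908293, 257.60525548])]
[ 0.34286368 -0.00627817] [ 0.59960689 -0.1504799 ] -0.5117491930181297 cup dist 0.04697429304006713<stdin>:12: DeprecationWarning: Arrays of 2-dimensional vectors are deprecated. Use arrays of 3-dimensional vectors instead. (deprecated in NumPy 2.0)
```

The wrist hides the cone just now, so I'll check it later. The cup measures (0.4287,−0.0012), 47 mm from the board edge and clear of the bulb. Descending on the cup.

Request:
{"api": "carry_out", "payload": {
  "targets": [
    {"dx": -0.005,"dy": -0.0445,"dz": 0,"wx": 0,"wy": 0,"wz": 0,"fingers": 0.72},
    {"dx": 0,"dy": 0,"dz": -0.15,"wx": 0,"wy": 0,"wz": 0,"fingers": 0.72},
    {"dx": 0,"dy": 0,"dz": -0.15,"wx": 0,"wy": 0,"wz": 0,"fingers": 0.72},
    {"dx": 0,"dy": 0,"dz": 0,"wx": 0,"wy": 0,"wz": 0,"fingers": 0.72},
    {"dx": 0,"dy": 0,"dz": 0,"wx": 0,"wy": 0,"wz": 0,"fingers": 0.72},
    {"dx": 0,"dy": 0,"dz": 0,"wx": 0,"wy": 0,"wz": 0,"fingers": 0.72},
    {"dx": 0,"dy": 0,"dz": 0,"wx": 0,"wy": 0,"wz": 0,"fingers": 0.72},
    {"dx": 0,"dy": 0,"dz": 0,"wx": 0,"wy": 0,"wz": 0,"fingers": 0.72}
  ]
}}

```text
clock: 35.2
tool_pos: [0.4302, -0.0025, 0.0826]
tool_rot: [[0.497, 0.868, 0.004], [0.868, -0.497, -0.001], [0.001, 0.004, -1.0]]
contact_force: [-0.3, 0.6, -0.2]
gripper_width: 0.72
finger_force: 0.0
```

```bash
python3 - <<'E'
from h import *
s=arm.state();p=s['tool_pos'];print(p)
S=snap('side','side18');b=S['image'].astype(int);u=proj(S,[.4287,-.0012,.04]);print(u)
# tips: dark silhouette bottom per column
g=b.sum(2)
for c in range(262,324,3):
    col=g[190:275,c];d=np.nonzero(col<150)[0];print(c,190+d.max() if len(d) else None,end='; ')
y=s['tool_rot'][:,1]
for k in(-.043,0,.043):print('tip pred',proj(S,p+k*y+[0,0,.029+.005]))
for r in range(132,164,2):print(r,g[r,292:322].tolist())
E
```

```text
[ 0.43018163 -0.00253338  0.08255577]
[291.31726511 236.38611647]
262 None; 265 None; 268 None; 271 None; 274 203; 277 200; 280 None; 283 None; 286 None; 289 None; 292 None; 295 None; 298 191; 301 195; 304 201; 307 213; 310 211; 313 202; 316 200; 319 196; 322 191; tip pred [271.35740556 200.38845086]
tip pred [290.8899583 207.7534933]
tip pred [311.12025554 215.38163079]
132 [223, 228, 231, 222, 221, 214, 212, 205, 203, 188, 167, 157, 160, 157, 141, 140, 166, 269, 390, 439, 443, 441, 445, 445, 443, 445, 446, 446, 446, 444]
134 [202, 204, 203, 197, 188, 182, 167, 160, 153, 160, 173, 182, 177, 155, 136, 140, 148, 237, 379, 439, 438, 409, 421, 440, 445, 445, 446, 444, 446, 446]
136 [152, 150, 149, 153, 155, 163, 177, 186, 187, 192, 184, 169, 144, 131, 131, 129, 136, 232, 378, 441, 445, 425, 431, 443, 445, 446, 446, 445, 445, 447]
138 [191, 192, 196, 199, 199, 198, 196, 192, 180, 161, 143, 132, 122, 124, 126, 124, 132, 233, 379, 440, 448, 443, 443, 444, 447, 445, 448, 446, 445, 445]
140 [200, 198, 194, 189, 179, 168, 156, 144, 135, 132, 132, 131, 130, 134, 134, 132, 137, 229, 367, 436, 4
[... 1053 characters left out ...]
 132, 126, 132, 162, 217, 282, 379, 437, 449, 445, 430, 437, 443, 448, 447, 447]
156 [120, 125, 122, 124, 125, 124, 127, 127, 128, 129, 127, 124, 128, 128, 128, 130, 135, 175, 225, 297, 388, 437, 448, 448, 443, 444, 446, 447, 446, 446]
158 [122, 124, 126, 125, 125, 126, 126, 125, 129, 130, 131, 130, 128, 127, 126, 130, 170, 273, 353, 410, 439, 447, 448, 448, 441, 417, 427, 442, 447, 448]
160 [121, 123, 125, 126, 124, 124, 128, 126, 127, 128, 127, 127, 130, 128, 129, 135, 233, 378, 440, 448, 445, 443, 443, 443, 440, 429, 435, 446, 448, 448]
162 [127, 125, 124, 125, 122, 128, 128, 128, 127, 127, 128, 128, 130, 133, 131, 130, 175, 258, 296, 297, 288, 281, 274, 271, 273, 313, 396, 442, 448, 448]
```

The cone stands on the slab; its right side runs (309,142)–(312,157). The tips match prediction over the cup. Lowering and closing.

Request:
{"api": "carry_out", "payload": {
  "targets": [
    {"dx": -0.007,"dy": 0.006,"dz": -0.1,"wx": 0,"wy": 0,"wz": 0,"fingers": 0.75},
    {"dx": 0,"dy": 0,"dz": -0.14,"wx": 0,"wy": 0,"wz": 0,"fingers": 0.75},
    {"dx": 0,"dy": 0,"dz": -0.14,"wx": 0,"wy": 0,"wz": 0,"fingers": 0.75},
    {"dx": 0,"dy": 0,"dz": -0.1,"wx": 0,"wy": 0,"wz": 0,"fingers": 0.75},
    {"dx": 0,"dy": 0,"dz": -0.038,"wx": 0,"wy": 0,"wz": 0,"fingers": 0.75},
    {"dx": 0,"dy": 0,"dz": 0,"wx": 0,"wy": 0,"wz": 0,"fingers": 0.75},
    {"dx": 0,"dy": 0,"dz": 0,"wx": 0,"wy": 0,"wz": 0,"fingers": 0.68},
    {"dx": 0,"dy": 0,"dz": 0,"wx": 0,"wy": 0,"wz": 0,"fingers": 0.62}
  ]
}}

```text
clock: 35.92
tool_pos: [0.4291, -0.0013, -0.0212]
tool_rot: [[0.497, 0.868, 0.004], [0.868, -0.497, -0.001], [0.001, 0.004, -1.0]]
contact_force: [-0.2, -0.1, 0.2]
gripper_width: 0.62
finger_force: 0.0
```

Request:
{"api": "carry_out", "payload": {
  "targets": [
    {"dx": 0,"dy": 0,"dz": 0,"wx": 0,"wy": 0,"wz": 0,"fingers": 0.57},
    {"dx": 0,"dy": 0,"dz": 0,"wx": 0,"wy": 0,"wz": 0,"fingers": 0.52},
    {"dx": 0,"dy": 0,"dz": 0,"wx": 0,"wy": 0,"wz": 0,"fingers": 0.45},
    {"dx": 0,"dy": 0,"dz": 0,"wx": 0,"wy": 0,"wz": 0,"fingers": 0.4},
    {"dx": 0,"dy": 0,"dz": 0,"wx": 0,"wy": 0,"wz": 0,"fingers": 0.4},
    {"dx": 0,"dy": 0,"dz": 0,"wx": 0,"wy": 0,"wz": 0,"fingers": 0.4},
    {"dx": 0,"dy": 0,"dz": 0,"wx": 0,"wy": 0,"wz": 0,"fingers": 0.4},
    {"dx": 0,"dy": 0,"dz": 0,"wx": 0,"wy": 0,"wz": 0,"fingers": 0.4}
  ]
}}

```text
clock: 36.58
tool_pos: [0.4289, -0.0012, -0.0208]
tool_rot: [[0.497, 0.868, 0.004], [0.868, -0.497, -0.0], [0.002, 0.003, -1.0]]
contact_force: [-2.4, 0.1, 6.9]
gripper_width: 0.528
finger_force: 60.1
```

Cup gripped (45 mm, 60 N). Lifting high and carrying it over to the round-post end.

Request:
{"api": "carry_out", "payload": {
  "targets": [
    {"dx": 0,"dy": 0,"dz": 0.04,"wx": 0,"wy": 0,"wz": 0,"fingers": 0.4},
    {"dx": 0,"dy": 0,"dz": 0.1,"wx": 0,"wy": 0,"wz": 0,"fingers": 0.4},
    {"dx": 0,"dy": 0,"dz": 0.15,"wx": 0,"wy": 0,"wz": 0,"fingers": 0.4},
    {"dx": 0,"dy": 0,"dz": 0.19,"wx": 0,"wy": 0,"wz": 0,"fingers": 0.4},
    {"dx": 0,"dy": 0,"dz": 0.19,"wx": 0,"wy": 0,"wz": 0,"fingers": 0.4},
    {"dx": 0,"dy": 0,"dz": 0.18,"wx": 0,"wy": 0,"wz": 0,"fingers": 0.4},
    {"dx": 0,"dy": 0,"dz": 0,"wx": 0,"wy": 0,"wz": 0,"fingers": 0.4},
    {"dx": 0,"dy": 0,"dz": 0,"wx": 0,"wy": 0,"wz": 0,"fingers": 0.4}
  ]
}}

```text
clock: 37.25
tool_pos: [0.4294, -0.0014, 0.1509]
tool_rot: [[0.497, 0.868, 0.008], [0.868, -0.497, -0.001], [0.003, 0.008, -1.0]]
contact_force: [0.9, -0.8, -0.8]
gripper_width: 0.522
finger_force: 61.3
```

Request:
{"api": "carry_out", "payload": {
  "targets": [
    {"dx": 0.0095,"dy": 0.191,"dz": 0,"wx": 0,"wy": 0,"wz": 0.12,"fingers": 0.4},
    {"dx": 0.0095,"dy": 0.191,"dz": 0,"wx": 0,"wy": 0,"wz": 0.12,"fingers": 0.4},
    {"dx": 0.0095,"dy": 0.191,"dz": 0,"wx": 0,"wy": 0,"wz": 0.12,"fingers": 0.4},
    {"dx": 0.0095,"dy": 0.191,"dz": 0,"wx": 0,"wy": 0,"wz": 0.12,"fingers": 0.4},
    {"dx": 0.0095,"dy": 0.191,"dz": 0,"wx": 0,"wy": 0,"wz": 0.12,"fingers": 0.4},
    {"dx": 0.0095,"dy": 0.191,"dz": 0,"wx": 0,"wy": 0,"wz": 0.12,"fingers": 0.4},
    {"dx": 0.0095,"dy": 0.191,"dz": 0,"wx": 0,"wy": 0,"wz": 0.12,"fingers": 0.4},
    {"dx": 0.0095,"dy": 0.191,"dz": 0,"wx": 0,"wy": 0,"wz": 0.12,"fingers": 0.4}
  ]
}}

```text
clock: 37.92
tool_pos: [0.4412, 0.3059, 0.1451]
tool_rot: [[0.037, 0.999, -0.003], [0.999, -0.037, -0.002], [-0.002, -0.003, -1.0]]
contact_force: [0.4, -0.4, 0.4]
gripper_width: 0.524
finger_force: 61.3
```

Request:
{"api": "carry_out", "payload": {
  "targets": [
    {"dx": 0.0095,"dy": 0.191,"dz": 0,"wx": 0,"wy": 0,"wz": 0.12,"fingers": 0.4},
    {"dx": 0.0095,"dy": 0.191,"dz": 0,"wx": 0,"wy": 0,"wz": 0.12,"fingers": 0.4},
    {"dx": 0,"dy": 0,"dz": 0,"wx": 0,"wy": 0,"wz": 0,"fingers": 0.4},
    {"dx": 0,"dy": 0,"dz": 0,"wx": 0,"wy": 0,"wz": 0,"fingers": 0.4},
    {"dx": 0,"dy": 0,"dz": -0.12,"wx": 0,"wy": 0,"wz": 0,"fingers": 0.4},
    {"dx": 0,"dy": 0,"dz": -0.12,"wx": 0,"wy": 0,"wz": 0,"fingers": 0.4},
    {"dx": 0,"dy": 0,"dz": 0,"wx": 0,"wy": 0,"wz": 0,"fingers": 0.4},
    {"dx": 0,"dy": 0,"dz": 0,"wx": 0,"wy": 0,"wz": 0,"fingers": 0.4}
  ]
}}

```text
clock: 38.58
tool_pos: [0.4449, 0.3786, 0.0966]
tool_rot: [[-0.078, 0.997, -0.004], [0.997, 0.078, -0.004], [-0.003, -0.005, -1.0]]
contact_force: [0.6, 0.0, -0.2]
gripper_width: 0.523
finger_force: 61.3
```

```bash
python3 - <<'E'
from h import *
s=arm.state();p=s['tool_pos'];y=s['tool_rot'][:,1];print(p,np.arctan2(y[1],y[0]),s['gripper_width'],s['finger_force'])
c=np.array([.457,.272]);u=np.array([-.0833,.9965]);print('target',c+.109*u)
S=snap('side','side19');g=S['image'].astype(int)
a=p+[0,0,.0208];print('foot near pred',proj(S,a-[0,.02,0]),'rim',proj(S,a+[-.024,0,.04]),proj(S,a+[.024,0,.04]),proj(S,a+[0,-.024,.04]))
x0,y0=[int(v) for v in proj(S,a)]
red=g[:,:,0]-g[:,:,2]
for r in range(y0-26,y0+14,1):print(r,x0-18,''.join('o' if red[r,q]>55 else '.' for q in range(x0-18,x0+19)))
h=g.sum(2)
for r in range(130,164,3):print(r,h[r,292:322].tolist())
E
```

```text
[0.44491882 0.37857597 0.0966274 ] 0.07829146170245224 0.522775891807173 61.34511481504887
target [0.4479203 0.3806185]
foot near pred [300.46511844 107.13600684] rim [290.19652208  88.22414025] [310.29231704  88.11115348] [300.15759794  93.11348157]
76 282 .....................................
77 282 .....................................
78 282 .....................................
79 282 .....................................
80 282 .....................................
81 282 .....................................
82 282 .....................................
83 282 .....................................
84 282 .....................................
85 282 ......................oo.............
86 282 .....................................
87 282 .....................................
88 282 .....................................
89 282 .....................................
90 282 .....................................
91 282 .....................................
92 282 .....................................
93 282 .....................................
94 282 ................................
[... 2126 characters left out ...]
 223, 226, 231, 237, 239, 276, 364, 409, 413, 411, 400, 406, 411, 413, 411, 412]
154 [253, 253, 251, 249, 285, 367, 411, 415, 405, 358, 277, 223, 218, 221, 222, 226, 226, 232, 235, 267, 353, 402, 414, 412, 397, 402, 410, 413, 413, 413]
157 [251, 252, 251, 246, 263, 351, 406, 399, 330, 263, 239, 222, 216, 217, 217, 219, 223, 235, 265, 323, 387, 410, 415, 413, 410, 402, 406, 413, 413, 413]
160 [251, 253, 251, 250, 257, 321, 387, 413, 412, 404, 397, 396, 398, 396, 397, 395, 406, 413, 414, 413, 411, 411, 409, 410, 408, 395, 401, 413, 413, 413]
163 [251, 251, 254, 247, 217, 209, 238, 252, 250, 248, 243, 243, 240, 239, 236, 232, 229, 222, 218, 213, 213, 211, 210, 213, 224, 278, 367, 408, 415, 413]
```

The cone is upright and centred at col 307.1 (predicted 307.4), foot edge near row 158.5. Lowering the cup most of the way.

Request:
{"api": "carry_out", "payload": {
  "targets": [
    {"dx": 0.008,"dy": 0.006,"dz": -0.1,"wx": 0,"wy": 0,"wz": 0,"fingers": 0.4},
    {"dx": 0,"dy": 0,"dz": -0.13,"wx": 0,"wy": 0,"wz": 0,"fingers": 0.4},
    {"dx": 0,"dy": 0,"dz": -0.13,"wx": 0,"wy": 0,"wz": 0,"fingers": 0.4},
    {"dx": 0,"dy": 0,"dz": -0.1,"wx": 0,"wy": 0,"wz": 0,"fingers": 0.4},
    {"dx": 0,"dy": 0,"dz": -0.02,"wx": 0,"wy": 0,"wz": 0,"fingers": 0.4},
    {"dx": 0,"dy": 0,"dz": 0,"wx": 0,"wy": 0,"wz": 0,"fingers": 0.4},
    {"dx": 0,"dy": 0,"dz": 0,"wx": 0,"wy": 0,"wz": 0,"fingers": 0.4},
    {"dx": 0,"dy": 0,"dz": 0,"wx": 0,"wy": 0,"wz": 0,"fingers": 0.4}
  ]
}}

```text
clock: 39.3
tool_pos: [0.4497, 0.3832, 0.0058]
tool_rot: [[-0.08, 0.997, 0.004], [0.997, 0.08, 0.003], [0.003, 0.005, -1.0]]
contact_force: [0.7, 0.0, 0.2]
gripper_width: 0.527
finger_force: 61.4
```

Request:
{"api": "carry_out", "payload": {
  "targets": [
    {"dx": -0.007,"dy": -0.008,"dz": -0.03,"wx": 0,"wy": 0,"wz": 0,"fingers": 0.4},
    {"dx": 0,"dy": 0,"dz": -0.025,"wx": 0,"wy": 0,"wz": 0,"fingers": 0.4},
    {"dx": 0,"dy": 0,"dz": 0,"wx": 0,"wy": 0,"wz": 0,"fingers": 0.4},
    {"dx": 0,"dy": 0,"dz": 0,"wx": 0,"wy": 0,"wz": 0,"fingers": 0.4},
    {"dx": 0,"dy": 0,"dz": 0,"wx": 0,"wy": 0,"wz": 0,"fingers": 0.4},
    {"dx": 0,"dy": 0,"dz": 0,"wx": 0,"wy": 0,"wz": 0,"fingers": 0.4},
    {"dx": 0,"dy": 0,"dz": 0,"wx": 0,"wy": 0,"wz": 0,"fingers": 0.4},
    {"dx": 0,"dy": 0,"dz": 0,"wx": 0,"wy": 0,"wz": 0,"fingers": 0.4}
  ]
}}

```text
clock: 39.97
tool_pos: [0.4465, 0.3806, -0.0081]
tool_rot: [[-0.08, 0.997, 0.0], [0.997, 0.08, 0.0], [0.0, 0.0, -1.0]]
contact_force: [-0.1, -0.3, -0.4]
gripper_width: 0.527
finger_force: 61.4
```

Request:
{"api": "carry_out", "payload": {
  "targets": [
    {"dx": 0.006,"dy": 0,"dz": 0,"wx": 0,"wy": 0,"wz": 0,"fingers": 0.4},
    {"dx": 0,"dy": 0,"dz": 0,"wx": 0,"wy": 0,"wz": 0,"fingers": 0.4},
    {"dx": 0,"dy": 0,"dz": -0.005,"wx": 0,"wy": 0,"wz": 0,"fingers": 0.4},
    {"dx": 0,"dy": 0,"dz": 0,"wx": 0,"wy": 0,"wz": 0,"fingers": 0.4},
    {"dx": 0,"dy": 0,"dz": 0,"wx": 0,"wy": 0,"wz": 0,"fingers": 0.4},
    {"dx": 0,"dy": 0,"dz": 0,"wx": 0,"wy": 0,"wz": 0,"fingers": 0.4},
    {"dx": 0,"dy": 0,"dz": 0,"wx": 0,"wy": 0,"wz": 0,"fingers": 0.4},
    {"dx": 0,"dy": 0,"dz": 0,"wx": 0,"wy": 0,"wz": 0,"fingers": 0.4}
  ]
}}

```text
clock: 40.63
tool_pos: [0.448, 0.3807, -0.0087]
tool_rot: [[-0.08, 0.997, 0.001], [0.997, 0.08, 0.0], [0.0, 0.001, -1.0]]
contact_force: [-0.4, -1.1, 3.5]
gripper_width: 0.527
finger_force: 61.6
```

On target and in contact (3.5 N). Releasing, rising straight up, then retreating.

Request:
{"api": "carry_out", "payload": {
  "targets": [
    {"dx": 0,"dy": 0,"dz": 0,"wx": 0,"wy": 0,"wz": 0,"fingers": 0.54},
    {"dx": 0,"dy": 0,"dz": 0,"wx": 0,"wy": 0,"wz": 0,"fingers": 0.58},
    {"dx": 0,"dy": 0,"dz": 0,"wx": 0,"wy": 0,"wz": 0,"fingers": 0.65},
    {"dx": 0,"dy": 0,"dz": 0,"wx": 0,"wy": 0,"wz": 0,"fingers": 0.75},
    {"dx": 0,"dy": 0,"dz": 0,"wx": 0,"wy": 0,"wz": 0,"fingers": 0.78},
    {"dx": 0,"dy": 0,"dz": 0.05,"wx": 0,"wy": 0,"wz": 0,"fingers": 0.78},
    {"dx": 0,"dy": 0,"dz": 0.15,"wx": 0,"wy": 0,"wz": 0,"fingers": 0.78},
    {"dx": 0,"dy": 0,"dz": 0.19,"wx": 0,"wy": 0,"wz": 0,"fingers": 0.78}
  ]
}}

```text
clock: 41.3
tool_pos: [0.4452, 0.3788, 0.0663]
tool_rot: [[-0.08, 0.997, -0.007], [0.997, 0.08, -0.005], [-0.004, -0.007, -1.0]]
contact_force: [1.2, 0.5, -0.1]
gripper_width: 0.782
finger_force: 0.0
```

Request:
{"api": "carry_out", "payload": {
  "targets": [
    {"dx": 0,"dy": 0,"dz": 0.19,"wx": 0,"wy": 0,"wz": 0,"fingers": 0.78},
    {"dx": 0,"dy": 0,"dz": 0.19,"wx": 0,"wy": 0,"wz": 0,"fingers": 0.78},
    {"dx": -0.19,"dy": 0,"dz": 0.05,"wx": 0,"wy": 0,"wz": 0,"fingers": 0.78},
    {"dx": -0.19,"dy": 0,"dz": 0.05,"wx": 0,"wy": 0,"wz": 0,"fingers": 0.78},
    {"dx": -0.19,"dy": 0,"dz": 0,"wx": 0,"wy": 0,"wz": 0,"fingers": 0.78},
    {"dx": -0.1,"dy": 0,"dz": 0,"wx": 0,"wy": 0,"wz": 0,"fingers": 0.78},
    {"dx": 0,"dy": 0,"dz": 0,"wx": 0,"wy": 0,"wz": 0,"fingers": 0.78},
    {"dx": 0,"dy": 0,"dz": 0,"wx": 0,"wy": 0,"wz": 0,"fingers": 0.78}
  ]
}}

```text
clock: 41.97
tool_pos: [0.3131, 0.3808, 0.166]
tool_rot: [[-0.082, 0.997, 0.002], [0.997, 0.082, 0.001], [0.001, 0.002, -1.0]]
contact_force: [0.3, -0.5, 0.6]
gripper_width: 0.779
finger_force: 0.0
```

```bash
python3 - <<'E'
from h import *
s=arm.state();print(s['tool_pos'],s['contact_force'],s['clock'])
S=snap('side','sideF');T=snap('top','topF')
a=S['image'][85:225,255:355,::-1];b=T['image'][160:280,180:300,::-1]
cv2.imwrite('pics/final.png',np.hstack([cv2.resize(a,(400,560),interpolation=2),cv2.resize(b,(400,400),interpolation=2) if 0 else cv2.copyMakeBorder(cv2.resize(b,(400,400),interpolation=2),0,160,0,0,cv2.BORDER_CONSTANT)]))
c=np.array([.457,.272]);u=np.array([-.0833,.9965]);q=c+.109*u
print('cup rim side pred',proj(S,[*q,.052]),'foot near',proj(S,[q[0],q[1]-.02,.012]))
bias=np.array([.002,.004])
print('top pred cup',proj(T,[*(q+bias),.052]),'cone top',proj(T,[*(c-.05*u+bias),.114]))
print('bulb diff',np.abs(load('top0')['image'][250:268,333:352].astype(int)-T['image'][250:268,333:352]).mean())
E
```

```text
[0.31313792 0.38075168 0.16598709] [ 0.27130299 -0.51112813  0.56885415] 41.9667
cup rim side pred [302.16964596 125.29226947] foot near [302.3597391  142.88600925]
top pred cup [205.81534395 220.89479011] cone top [269.73235214 215.69284755]
bulb diff 8.25925925925926
```

View pics/final.png

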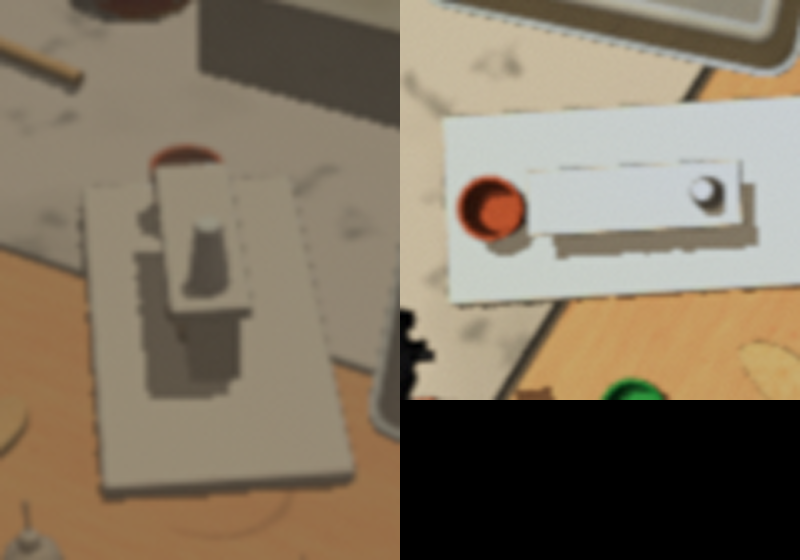

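Left panel (side): the slab lies on both posts, the cone stands at (207,260) over the square post, and the cup rim shows behind at (186,158). Right panel (top): the cup is upright at (491,208), the slab spans (527–741, 165–235), the cone is at (706,190), and all are in line with the posts. The cup–cone spacing measures 64.2 px against 63.9 predicted, and the bulb hasn't moved. Handing in.

```bash
python3 -c "
from station import workorder
print(workorder.finish_job())"
```

```text
the job is handed in; nothing more can be done
None
```

The job is done and handed in at about 42 s: fish, bridge slab, cone and cup were placed in that order and the bulb was left alone; the last pictures put the slab within about 1 mm, and the fish, cone and cup within about 2 mm, of where they should be.

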